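# Complete the row of cartons on the set-up tray

### The job

Complete the row on the set-up tray: move the two blue-banded cartons from the green bin into the two tray lanes marked with a yellow patch, one in each, flat, lengthwise in the lane, square to it and centred on the patch so that all four stand in a neat row. In the bin only their long sides can be gripped, and in the lanes only their ends, so set each carton down on the blue mat on the way and take it again by its ends. Set the cartons down gently without dropping them, let go, and leave the cartons already in the tray, the jar and everything else where they are.

Things in the scene. Friction and masses are not known exactly. Their poses are not given: they have to be found in the camera images.
- carton_a_mid (a point): To be moved: white carton with a blue band round it, 66 mm long (own x) by 40 mm wide (own y) by 36 mm high (z); the point is its centre, 18 mm above its underside. Rigid, 75 to 155 g. Starts flat in the green bin, its length across the bin (along the bin's y) with about 4 mm between each end and the bin's side walls, and at least 30 mm free beside each long side
- carton_b_mid (a point): To be moved: the second one, white carton with a blue band round it, 66 mm long (own x) by 40 mm wide (own y) by 36 mm high (z); the point is its centre, 18 mm above its underside. Rigid, 75 to 155 g. Starts flat in the green bin, its length across the bin (along the bin's y) with about 4 mm between each end and the bin's side walls, and at least 30 mm free beside each long side
- carton_a: The same carton as carton_a_mid; origin at the centre of its underside
- carton_b: The same carton as carton_b_mid; origin at the centre of its underside
- patch0_mid (a point): Centre of a yellow patch (66 x 40 mm, flat colour, no thickness to speak of) that marks an empty place on the floor of a tray lane; floor 4 mm above the table. x runs along the lane, y across it, z up. A carton belongs centred on it, length along x (either way round)
- patch1_mid (a point): The same for the other empty place
- carton_c_mid (a point): Bystander, loose, already in its lane of the tray: white carton with a blue band round it, 66 mm long (own x) by 40 mm wide (own y) by 36 mm high (z); the point is its centre, 18 mm above its underside. 
- carton_d_mid (a point): Bystander, loose, already in its lane of the tray: white carton with a blue band round it, 66 mm long (own x) by 40 mm wide (own y) by 36 mm high (z); the point is its centre, 18 mm above its underside. 
- tray: Fixed aluminium tray, 170 mm (x) by 236 mm (y), origin at the centre of its underside, floor 4 mm thick, with an 8 mm high rim at its two x ends. Five teal dividers, 4 mm thick, 100 mm long along x, their tops 52 mm above the table, make four lanes side by side along y: pitch 56 mm, 52 mm clear width (lane middles at y = -84, -28, 28, 84 mm), open at both x ends. The row of cartons runs along y at x = 0. A carton in a lane has 6 mm each side, so fingers fit only at its ends
- bin: Fixed green open bin, 280 mm (x) by 82 mm (y) by 52 mm high, walls and floor 4 mm thick, origin at the centre of its underside. It holds the two cartons and the amber jar at x = -78, 0, 78 mm (within 4 mm) in any order. Its walls stand 12 mm above the cartons' tops
- mat: Fixed clear blue mat for setting things down, 130 mm (x) by 120 mm (y) by 2 mm thick, between bin and tray; origin at the centre of its underside (its top is 2 mm above the table)
- jar: Bystander, loose: amber jar with a white cap in the bin, 38 mm diameter, 44 mm high, origin under its centre
- sanitiser: Bystander, loose: clear bottle with blue cap, 64 mm diameter, 170 mm high, outside the bin or tray, origin under its centre
- beaker: Bystander, loose: white beaker, 72 mm diameter, 90 mm high, outside the bin or tray, origin under its centre
- tape: Bystander, loose: roll of tape lying flat just beyond the mat, 90 mm diameter, 25 mm high, origin under its centre
- bowl: Bystander, loose: steel bowl beyond the tape roll, 120 mm diameter, 45 mm high, origin under its centre
Mind the look-alikes: they are no part of the job. Leave any black or red look-alike of the carton_b alone.

How it is judged (in metres and radians):
At the end, for the whole second after the job is handed in: One moved carton lies on each yellow patch: centre within 10 mm of the patch's along and across the lane, length within 0.12 rad of the lane's, flat on its floor (centre under 23 mm above it, tilt under 0.1 rad), still (under 0.02 m/s) and released; the other two within 10 mm of their start (((x of carton_a_mid in the frame of patch0_mid between -0.01 and 0.01 m and y of carton_a_mid in the frame of patch0_mid between -0.01 and 0.01 m and z of carton_a_mid in the frame of patch0_mid below 0.023 m and angle between the x axis of carton_a_mid and the x axis of patch0_mid, either way round below 0.12 rad and x of carton_b_mid in the frame of patch1_mid between -0.01 and 0.01 m and y of carton_b_mid in the frame of patch1_mid between -0.01 and 0.01 m and z of carton_b_mid in the frame of patch1_mid below 0.023 m and angle between the x axis of carton_b_mid and the x axis of patch1_mid, either way round below 0.12 rad) or (x of carton_a_mid in the frame of patch1_mid between -0.01 and 0.01 m and y of carton_a_mid in the frame of patch1_mid between -0.01 and 0.01 m and z of carton_a_mid in the frame of patch1_mid below 0.023 m and angle between the x axis of carton_a_mid and the x axis of patch1_mid, either way round below 0.12 rad and x of carton_b_mid in the frame of patch0_mid between -0.01 and 0.01 m and y of carton_b_mid in the frame of patch0_mid between -0.01 and 0.01 m and z of carton_b_mid in the frame of patch0_mid below 0.023 m and angle between the x axis of carton_b_mid and the x axis of patch0_mid, either way round below 0.12 rad)) and angle between each of carton_a_mid, carton_b_mid's own z axis and vertical below 0.1 rad and linear speed of each of carton_a, carton_b below 0.02 m/s and contact force between the fingers and carton_a below 0.05 N and contact force between the fingers and carton_b below 0.05 N and distance of each of carton_c_mid, carton_d_mid from where it was at the start of the episode below 0.01 m); the robot touches nothing.
It fails at once if the first carton from the bin is dropped or flung: it moves faster than 0.5 m/s while no finger touches it (linear speed of carton_a above 0.5 m/s and contact force between the fingers and carton_a below 0.05 N).
It fails at once if the second carton from the bin is dropped or flung: it moves faster than 0.5 m/s while no finger touches it (linear speed of carton_b above 0.5 m/s and contact force between the fingers and carton_b below 0.05 N).
It fails at once if a carton that was already in the tray is moved more than 10 mm (distance of any of carton_c_mid, carton_d_mid from where it was at the start of the episode above 0.01 m).
It fails at once if the amber jar is moved more than 25 mm or tipped (distance of jar from where it was at the start of the episode above 0.025 m or angle between jar's own z axis and vertical above 0.5 rad).
It fails at once if the sanitiser bottle, beaker, tape roll or bowl is moved more than 30 mm (distance of any of sanitiser, beaker, tape, bowl from where it was at the start of the episode above 0.03 m).
It also fails if it takes over 72 s, if anything falls off the work surface, if the arm or the gripper's body presses on something with over 40 N, if the wrist force passes 120 N, or if a joint passes its speed limit or range.

### The arm

A 6-joint arm with a two-finger parallel gripper is mounted at the origin on the work surface. World frame = base frame: x ahead of the robot, y to its left, z up, the work surface at z = 0. Lengths are in m, angles in degrees, forces in N, time in s.
With the tool pointing down it reaches from about 0.35 to 0.875 m from the base axis. Payload 4.2 kg.
Tool frame: the origin (TCP) lies on the centre line of the jaws, within the pads' length; the fingertips stand 19 mm ahead of it and the grasp point (between the pads) is the TCP; x points along the fingers, y is the direction in which the jaws open and shut, and the axes are right-handed (so a half turn about x gives the same grasp; the last joint's range is limited). The gripper opens to 87 mm and grips with 3 to 60 N. Pads are 19 mm wide; open, the fingers measure 117 mm over their backs; the gripper's body (75 mm by 190 mm) begins 51 mm behind the grasp point.
Start: joints at [91.307, 22.042, 0.453, 0, -68.411, -14.817], TCP at [0.146, 0.608, 0.242] pointing down, gripper open.
Joint ranges: [-179.83, 179.83], [-69.29, 118.12], [-61.27, 80.66], [-181.25, 117.63], [-171.15, -9.14], [-177.46, 177.46]. Speed limits (degrees/s): [159.86, 159.86, 180, 180, 180, 180].

### API

Orientations are given as a 3x3 rotation matrix whose columns are the frame's x, y, z axes.
In Python, from station import r, viewer, job, spotter gives the robot as it stands.
- The arm moves only by the tool play_rows, never from a script. Its argument "commands" is a list of rows, each an object of numbers: "fingers": the gripper command: -1 is fully open, 1 is shut, values between are in proportion; "tx", "ty", "tz": the shift along the tool's x, y, z normalised to -1 to 1, where 1 is 750 mm; "ax", "ay", "az": the turn, a rotation vector about the tool's x, y, z normalised to -1 to 1, where 1 is pi rad. In form: [{"fingers": .., "tx": .., "ty": .., "tz": .., "ax": .., "ay": .., "az": ..}, ...]. A call has 1 to 5 rows; each row is the pose to reach, as a shift and turn from the pose commanded when the call began, along the tool's axes at that moment, turning the shorter way round; what a row does not reach only later rows make up. A row lasts 1/12 s, in which the tool goes at most 41.7 mm and 7.16 degrees, less where a joint would pass 70% of its speed; a pose out of reach is approached as far as the arm can. A call with a number of a shift or a turn outside -1 to 1 is refused whole. A call with a gripper value outside its range is refused whole. The fingers move at their own pace and stop on an object; the grip force is fixed at half the most. Time passes only in rows, so rows that repeat a pose let the fingers close. It gives the time, the measured TCP pose, the force and the opening at its end, in the units of the state.
- r.sense(): the state, without advancing time (a new reading comes with each control period).
- viewer.capture(name): name is "scene" or "top" or "wrist"; returns a dict with "image" (480x640x3 uint8, red, green, blue), "fx", "fy", "cx", "cy" (pixels), "R" (3x3) and "t" (3): a world point X has camera coordinates R X + t; the wrist camera has in their place "mount" (4x4, takes a point from camera to tool coordinates, whose origin is the TCP and whose axes are the tool frame's). Camera axes: x right, y down, z forward; pixel columns grow to the right and rows downward; lengths in m; the calibration is good to about 2 mm. A picture is of the moment at which its call begins: read the wrist's pose just before it. There is no depth.
- job.finish_job(): hands the job in, once; it reports no verdict.
Trained networks look in a picture, given as the dict that the camera call returned (one of the last four; its "shot" number tells which), for a name from the list of things; names that differ only in an ending like _2 or _b are one class to them, and where a whole thing is asked for, a point or a joint stands for the part that bears it (a point fixed in the world has none). Each returns a list of dicts, best first, with "score" (0 to 1); they miss things now and then, are a little off and sometimes report something else, mostly with a low value. They report only what shows in the picture. A call takes as long as a camera call. They do not tell look-alikes from the thing itself.
- spotter.find_in(name, picture): "uv" ([column, row] in pixels, amid what is visible of it).
- spotter.silhouettes(name, picture): "region" (480x640 bool, what is visible of it) and "uv" ([column, row] in pixels, amid what is visible of it).
The state is a dict: "time_s": time; "joints": joint angles; "joint_velocities": joint speeds; "effort": joint torques, N m; "tcp_pos": TCP position; "ee_rot": TCP orientation; "wrist_force": force on the tool from outside, world axes, zero at the start; "moment": the same for the moment, N m; "gripper_width": opening from 0.0 (shut) to 1.0 (fully open).
Only numpy, scipy, OpenCV 4.12 (cv2) and the standard library are available. Lean on these libraries where they do the work, as an engineer would, in place of code of your own. Each camera call takes 0.05 s, during which the arm holds its last target. There are 200 camera calls.

## Working session

There is one attempt and no reset: what is moved stays moved. The work goes in short steps, Python scripts to look and compute and a tool call to move; the robot and the scene stay as the last step left them, time stands still between calls to the robot, and variables do not carry over. Pictures are saved under pics/ and viewed, about 8 in all and at most 12, crops included, and the job is handed in when it is done.

Besides the shell and the picture viewer there is one more tool, called after ">>>" in YAML: its name, and indented under it one key for each argument. play_rows: Moves the arm, as the interface text tells. Its arguments: {"type":"object","properties":{"commands":{"type":"array"}},"required":["commands"]}

```bash
ls; mkdir -p pics; python3 - <<'E'
from station import r, viewer, job, spotter
import cv2,numpy as np
s=r.sense(); print(s)
ims=[]
for n in ["scene","top","wrist"]:
    p=viewer.capture(n); print(n,{k:np.round(v,4).tolist() if k!='image' else 0 for k,v in p.items()})
    cv2.imwrite(f'pics/{n}0.png',p['image'][:,:,::-1])
    if n!='wrist':
        for o in ["carton_a","patch0_mid","jar","bin","mat","tray","tape","bowl","beaker","sanitiser"]:
            print(n,o,[(np.round(d['uv'],1).tolist(),round(d['score'],2)) for d in spotter.find_in(o,p)])
E
```

```text
pics
{'time_s': 0.0, 'joints': array([ 9.13069280e+01,  2.20927810e+01,  3.81276219e-01, -3.06419736e-02,
       -6.84114456e+01, -1.48148667e+01]), 'joint_velocities': array([ 0.02582164,  0.09072922,  0.02667936,  0.10535597, -0.16229108,
       -0.02760666]), 'effort': array([ 1.28512344e-03, -3.90668321e+01,  1.87403244e+01,  4.21974778e+00,
        1.09745236e-02, -1.96849583e-04]), 'tcp_pos': array([0.14584637, 0.60717592, 0.24044422]), 'ee_rot': array([[-4.48214734e-04, -2.33771441e-01, -9.72291475e-01],
       [-2.15662250e-03, -9.72289086e-01,  2.33771860e-01],
       [-9.99997574e-01,  2.20164567e-03, -6.83624559e-05]]), 'wrist_force': array([ 0.47884874, -0.26675399, -0.11574057]), 'moment': array([-0.03889356, -0.00382686, -0.00293111]), 'gripper_width': 1.0003854371932965}
scene {'image': 0, 'fx': 462.9057, 'fy': 462.9057, 'cx': 317.7532, 'cy': 240.6604, 'R': [[-0.1173, 0.993, -0.0162], [0.8085, 0.086, -0.5821], [-0.5767, -0.0814, -0.8129]], 't': [0.0694, -0.3947, 1.4427], 'shot': 1}
scene carton_a [([364.5, 192.6], 0.85), ([418.9, 229.6], 0.69), ([424.4, 254.6], 0.66), 
[... 781 characters left out ...]
 248.3], 0.74), ([179.1, 320.4], 0.63), ([218.9, 331.0], 0.61)]
top patch0_mid [([385.7, 235.4], 0.72)]
top jar [([228.1, 216.4], 0.52)]
top bin [([228.2, 239.2], 0.55)]
top mat [([323.6, 268.5], 0.97), ([447.4, 251.5], 0.47), ([229.0, 215.1], 0.46)]
top tray [([229.9, 247.5], 0.66), ([413.3, 245.2], 0.56)]
top tape [([320.2, 198.8], 0.78)]
top bowl [([322.8, 155.6], 0.84)]
top beaker [([141.3, 250.3], 0.31)]
top sanitiser [([141.0, 247.3], 0.64), ([424.2, 246.9], 0.5)]
wrist {'image': 0, 'fx': 376.0929, 'fy': 376.0929, 'cx': 319.4074, 'cy': 234.2256, 'mount': [[-0.0001, -0.2774, 0.9607, -0.1443], [1.0, -0.0004, 0.0, 0.001], [0.0003, 0.9607, 0.2774, -0.076], [0.0, 0.0, 0.0, 1.0]], 'shot': 3}
```

View pics/top0.png

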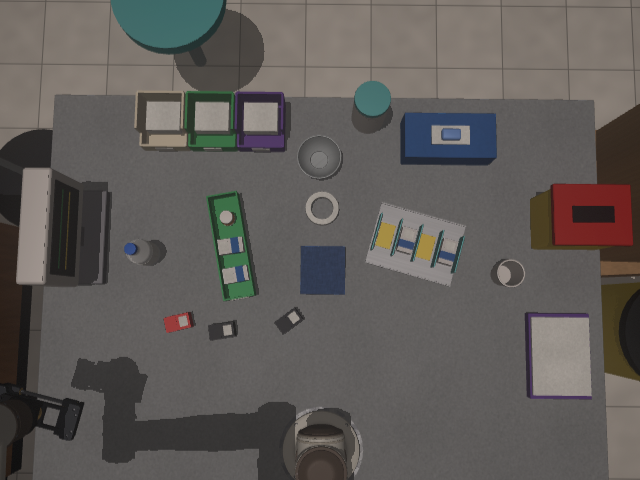

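View pics/scene0.png

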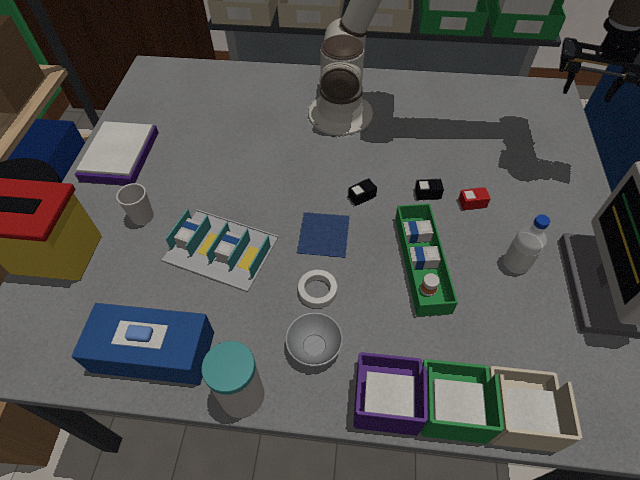

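```bash
cat > h.py <<'E'
import numpy as np,cv2
from station import r, viewer, job, spotter
def ray(p,s=None):
    """R,t world->cam"""
    if 'mount' in p:
        M=np.eye(4);M[:3,:3]=s['ee_rot'];M[:3,3]=s['tcp_pos'];T=M@np.array(p['mount']);R=T[:3,:3].T;return R,-R@T[:3,3]
    return np.array(p['R']),np.array(p['t'])
def px2w(p,uv,z,s=None):
    R,t=ray(p,s);uv=np.atleast_2d(uv).astype(float)
    d=np.c_[(uv[:,0]-p['cx'])/p['fx'],(uv[:,1]-p['cy'])/p['fy'],np.ones(len(uv))]@R
    c=-R.T@t
    return c+d*((z-c[2])/d[:,2])[:,None]
def w2px(p,X,s=None):
    R,t=ray(p,s);c=np.atleast_2d(X)@R.T+t
    return np.c_[c[:,0]/c[:,2]*p['fx']+p['cx'],c[:,1]/c[:,2]*p['fy']+p['cy']]
def mask(img,kind):
    h=cv2.cvtColor(img,cv2.COLOR_RGB2HSV);H,S,V=h[...,0],h[...,1],h[...,2]
    m={'yellow':(H>18)&(H<34)&(S>110)&(V>90),'green':(H>50)&(H<75)&(S>110)&(V>40),'blue':(H>105)&(H<125)&(S>110)&(V>60),
       'mat':(H>100)&(H<125)&(S>80),'white':(S<60)&(V>130)}[kind]
    return m.astype(np.uint8)
def comps(m,amin=60):
    n,l,st,c=cv2.connectedComponentsWithStats(m)
    return [((l==i),c[i],st[i,4]) for i in range(1,n) if st[i,4]>=amin]
def rect(p,m,z,s=None):
    """centre, size, long-axis angle(deg) of world-plane min-area rect of mask pixels"""
    v,u=np.nonzero(m);w=px2w(p,np.c_[u,v],z,s)[:,:2].astype(np.float32)*1000
    b=cv2.boxPoints(cv2.minAreaRect(w));e=[b[1]-b[0],b[2]-b[1]];L=[np.linalg.norm(x) for x in e]
    a=e[int(np.argmax(L))];return np.round(b.mean(0),1),np.round(sorted(L),1),round(float(np.degrees(np.arctan2(a[1],a[0]))%180),1)
E
python3 - <<'E'
from h import *
p=viewer.capture('top');im=p['image']
for k,z in [('yellow',.004),('green',.052),('mat',.002),('blue',.04)]:
    for m,c,a in comps(mask(im,k),20):
        if 150<c[0]<520 and 170<c[1]<310: print(k,np.round(c),a,*rect(p,m,z))
for o,uv,z in [('tape',(322,208),.025),('bowl',(320,157),.045),('san',(140,250),.1),('beaker',(511,273),.09),('jar',(227,217),.04)]: print(o,px2w(p,uv,z).round(3))
c=cv2.resize(im[180:345,160:480],None,fx=2.5,fy=2.5,interpolation=2)
cv2.imwrite('pics/c1.png',c[:,:,::-1])
E
```

```text
yellow [385. 235.] 354 [ 562.3 -167.4] [40.  64.4] 164.5
yellow [425. 246.] 355 [ 532.5 -275.4] [39.8 64.6] 164.5
green [229. 217.] 739 [595.8 250.2] [ 63.9 140.9] 10.7
green [236. 260.] 300 [478.3 227. ] [62.9 87.4] 10.7
green [240. 289.] 328 [411.8 214.1] [36.4 62.3] 100.7
mat [234. 245.] 111 [531.9 239.4] [19.1 41.5] 8.5
mat [406. 244.] 106 [ 540.2 -223.2] [18.5 41.2] 76.4
mat [322. 270.] 2080 [467.8   0.9] [116.1 126.3] 0.6
mat [447. 255.] 111 [ 509.  -333.6] [19.2 42. ] 73.3
mat [239. 274.] 110 [454.6 224. ] [18.9 41.1] 10.1
blue [234. 245.] 105 [528.3 234.1] [17.9 39.8] 9.5
blue [406. 244.] 93 [ 536.  -217.8] [16.1 39. ] 74.5
blue [447. 255.] 93 [ 506.2 -325.7] [16.  39.3] 74.5
blue [239. 273.] 103 [453.  219.3] [17.7 38.8] 10.9
tape [[0.631 0.004 0.025]]
bowl [[0.766 0.011 0.045]]
san [[0.507 0.465 0.1  ]]
beaker [[ 0.459 -0.479  0.09 ]]
jar [[0.602 0.256 0.04 ]]
```

View pics/c1.png

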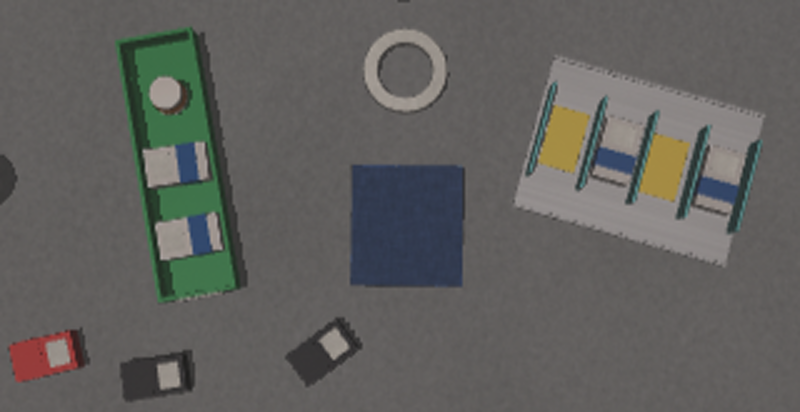

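```bash
cat > plan.py <<'E'
import numpy as np,json,os
F='cmd.json'
def plan(*wps):
    """wps: (x,y,z mm, yaw deg, fingers, rows[, 'jump']); prints calls, tracks commanded pose"""
    c=json.load(open(F)) if os.path.exists(F) else [146,608,242,256.49]
    c=np.array(c)
    for w in wps:
        g=np.array(w[:4],float);f=w[4];n=w[5]
        while n>0:
            k=min(5,n);end=c+(g-c)*(k/n);a=np.radians(c[3])
            Y=np.array([np.cos(a),np.sin(a),0]);X=np.array([0,0,-1]);Z=np.cross(X,Y)
            d=end-c;rows=[]
            for i in range(1,k+1):
                q=d*i/k;v=np.round([q[:3]@X/750,q[:3]@Y/750,q[:3]@Z/750,-q[3]/180],3)
                rows.append(dict(fingers=f,**{m:float(x) for m,x in zip(['tx','ty','tz','ax'],v) if x}))
            v=[rows[-1].get(m,0) for m in ['tx','ty','tz','ax']]
            c=c.copy();c[:3]+=(X*v[0]+Y*v[1]+Z*v[2])*750;c[3]-=v[3]*180;n-=k
            print(json.dumps(rows).replace('"',''))
        print('--',np.round(c,1).tolist())
    json.dump(c.tolist(),open(F,'w'))
E
python3 -c "
from plan import *
plan((530,244,200,190.7,-0.47,15))"
```

```text
[{fingers: -0.47, tx: 0.004, ty: 0.023, tz: -0.041, ax: 0.024}, {fingers: -0.47, tx: 0.007, ty: 0.047, tz: -0.081, ax: 0.049}, {fingers: -0.47, tx: 0.011, ty: 0.07, tz: -0.122, ax: 0.073}, {fingers: -0.47, tx: 0.015, ty: 0.094, tz: -0.163, ax: 0.097}, {fingers: -0.47, tx: 0.019, ty: 0.117, tz: -0.204, ax: 0.122}]
[{fingers: -0.47, tx: 0.004, ty: 0.007, tz: -0.047, ax: 0.024}, {fingers: -0.47, tx: 0.007, ty: 0.013, tz: -0.093, ax: 0.049}, {fingers: -0.47, tx: 0.011, ty: 0.02, tz: -0.14, ax: 0.073}, {fingers: -0.47, tx: 0.015, ty: 0.026, tz: -0.186, ax: 0.097}, {fingers: -0.47, tx: 0.018, ty: 0.033, tz: -0.233, ax: 0.122}]
[{fingers: -0.47, tx: 0.004, ty: -0.011, tz: -0.046, ax: 0.024}, {fingers: -0.47, tx: 0.008, ty: -0.023, tz: -0.091, ax: 0.049}, {fingers: -0.47, tx: 0.011, ty: -0.034, tz: -0.137, ax: 0.073}, {fingers: -0.47, tx: 0.015, ty: -0.045, tz: -0.182, ax: 0.097}, {fingers: -0.47, tx: 0.019, ty: -0.056, tz: -0.228, ax: 0.122}]
-- [529.7, 243.9, 200.0, 190.6]
```

>>> play_rows:
  commands:
    - {"fingers": -0.47,"tx": 0.004,"ty": 0.023,"tz": -0.041,"ax": 0.024}
    - {"fingers": -0.47,"tx": 0.007,"ty": 0.047,"tz": -0.081,"ax": 0.049}
    - {"fingers": -0.47,"tx": 0.011,"ty": 0.07,"tz": -0.122,"ax": 0.073}
    - {"fingers": -0.47,"tx": 0.015,"ty": 0.094,"tz": -0.163,"ax": 0.097}
    - {"fingers": -0.47,"tx": 0.019,"ty": 0.117,"tz": -0.204,"ax": 0.122}

```text
$.commands[0]: bad value
```

>>> play_rows:
  commands:
    - {"fingers": -0.47,"tx": 0.004,"ty": 0.023,"tz": -0.041,"ax": 0.024,"ay": 0,"az": 0}
    - {"fingers": -0.47,"tx": 0.007,"ty": 0.047,"tz": -0.081,"ax": 0.049,"ay": 0,"az": 0}
    - {"fingers": -0.47,"tx": 0.011,"ty": 0.07,"tz": -0.122,"ax": 0.073,"ay": 0,"az": 0}
    - {"fingers": -0.47,"tx": 0.015,"ty": 0.094,"tz": -0.163,"ax": 0.097,"ay": 0,"az": 0}
    - {"fingers": -0.47,"tx": 0.019,"ty": 0.117,"tz": -0.204,"ax": 0.122,"ay": 0,"az": 0}

```text
time_s: 1.62
tcp_pos: [0.2751, 0.4854, 0.2274]
ee_rot: [[0.0, -0.583, -0.813], [0.0, -0.813, 0.583], [-1.0, -0.0, 0.0]]
wrist_force: [-0.0, 1.2, 0.2]
gripper_width: 0.757
```

>>> play_rows:
  commands:
    - {"fingers": -0.47,"tx": 0.004,"ty": 0.007,"tz": -0.047,"ax": 0.024,"ay": 0,"az": 0}
    - {"fingers": -0.47,"tx": 0.007,"ty": 0.013,"tz": -0.093,"ax": 0.049,"ay": 0,"az": 0}
    - {"fingers": -0.47,"tx": 0.011,"ty": 0.02,"tz": -0.14,"ax": 0.073,"ay": 0,"az": 0}
    - {"fingers": -0.47,"tx": 0.015,"ty": 0.026,"tz": -0.186,"ax": 0.097,"ay": 0,"az": 0}
    - {"fingers": -0.47,"tx": 0.018,"ty": 0.033,"tz": -0.233,"ax": 0.122,"ay": 0,"az": 0}

```text
time_s: 2.03
tcp_pos: [0.4032, 0.3638, 0.2139]
ee_rot: [[0.0, -0.845, -0.535], [0.0, -0.535, 0.845], [-1.0, -0.001, 0.0]]
wrist_force: [0.3, 0.2, -0.7]
gripper_width: 0.737
```

>>> play_rows:
  commands:
    - {"fingers": -0.47,"tx": 0.004,"ty": -0.011,"tz": -0.046,"ax": 0.024,"ay": 0,"az": 0}
    - {"fingers": -0.47,"tx": 0.008,"ty": -0.023,"tz": -0.091,"ax": 0.049,"ay": 0,"az": 0}
    - {"fingers": -0.47,"tx": 0.011,"ty": -0.034,"tz": -0.137,"ax": 0.073,"ay": 0,"az": 0}
    - {"fingers": -0.47,"tx": 0.015,"ty": -0.045,"tz": -0.182,"ax": 0.097,"ay": 0,"az": 0}
    - {"fingers": -0.47,"tx": 0.019,"ty": -0.056,"tz": -0.228,"ax": 0.122,"ay": 0,"az": 0}

```text
time_s: 2.45
tcp_pos: [0.5308, 0.2423, 0.1997]
ee_rot: [[0.001, -0.984, -0.181], [0.0, -0.181, 0.984], [-1.0, -0.001, 0.0]]
wrist_force: [-0.5, 0.8, -0.1]
gripper_width: 0.736
```

```bash
sed -i "s/zip(\['tx','ty','tz','ax'\],v) if x})/zip(['tx','ty','tz','ax'],v)},ay=0,az=0)/;s/.replace('\"','')//" plan.py
python3 - <<'E'
from h import *
s=r.sense();p=viewer.capture('wrist');im=p['image']
print(s['time_s'],s['tcp_pos'].round(4),np.degrees(np.arctan2(s['ee_rot'][1,1],s['ee_rot'][0,1])),s['gripper_width'])
for k,z in [('blue',.04),('white',.04),('green',.052)]:
    for m,c,a in comps(mask(im,k),400): print(k,np.round(c),a,*rect(p,m,z,s))
cv2.imwrite('pics/w1.png',im[:,:,::-1])
E
```

```text
2.45 [0.5308 0.2423 0.1997] -169.59657463157313 0.7361298193658476
blue [482.   7.] 1102 [454.8  69.2] [12.7 72.1] 10.4
blue [411. 207.] 1199 [458.8 214.8] [21.8 45.6] 10.4
blue [320. 209.] 1029 [531.4 231.4] [18.5 39. ] 9.4
white [254.  99.] 85248 [545.5 206.6] [250.3 485.4] 10.4
white [609.  48.] 1195 [344.7  74.4] [22.6 26. ] 37.1
white [570. 245.] 9991 [323.5 255.7] [107.8 193.7] 42.2
white [418. 189.] 599 [458.1 200.7] [12.3 39.2] 10.4
white [319. 190.] 475 [534.1 215.5] [ 9.  37.5] 10.4
white [227. 224.] 1336 [606.  258.3] [34.3 34.4] 130.7
white [411. 238.] 1435 [450.7 242.7] [32.6 38.2] 10.4
white [318. 241.] 1535 [527.8 259.1] [33.6 39.2] 10.4
white [569. 269.] 761 [311.  244.9] [22.2 27.1] 10.4
white [296. 296.] 3705 [534.2 311.1] [40.5 88.9] 10.4
white [316. 371.] 6146 [510.6 386.7] [ 54.  208.3] 16.0
green [ 18. 212.] 2841 [768.6 282.5] [ 27.6 114.5] 87.1
green [313. 221.] 25677 [529.7 239.8] [ 86.7 280.5] 10.9
```

View pics/w1.png

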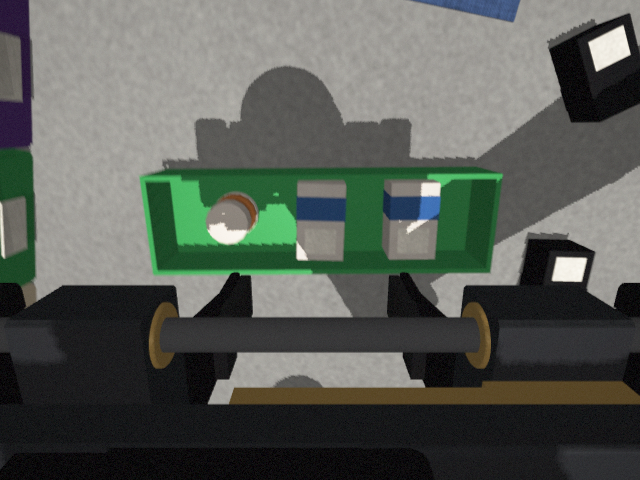

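In the wrist view the jar is at (232,218) and the blue-banded cartons are at (320,220) and (411,220). The red and black look-alikes are outside the bin. I'll take the middle carton first.

```bash
python3 -c "
from plan import *
plan((530.5,241,110,190.8,-0.47,4),(530.5,241,26,190.8,-0.47,5),(530.5,241,26,190.8,1,5),(530.5,241,125,190.8,1,5),(468,1,125,254.5,1,10),(468,1,45,254.5,1,5),(468,1,24.5,254.5,1,5))"
```

```text
[{"fingers": -0.47, "tx": 0.03, "ty": -0.0, "tz": -0.001, "ax": -0.0, "ay": 0, "az": 0}, {"fingers": -0.47, "tx": 0.06, "ty": -0.0, "tz": -0.002, "ax": -0.001, "ay": 0, "az": 0}, {"fingers": -0.47, "tx": 0.09, "ty": -0.0, "tz": -0.003, "ax": -0.001, "ay": 0, "az": 0}, {"fingers": -0.47, "tx": 0.12, "ty": -0.0, "tz": -0.004, "ax": -0.001, "ay": 0, "az": 0}]
-- [530.2, 240.9, 110.0, 190.8]
[{"fingers": -0.47, "tx": 0.022, "ty": -0.0, "tz": 0.0, "ax": -0.0, "ay": 0, "az": 0}, {"fingers": -0.47, "tx": 0.045, "ty": -0.0, "tz": 0.0, "ax": -0.0, "ay": 0, "az": 0}, {"fingers": -0.47, "tx": 0.067, "ty": -0.0, "tz": 0.0, "ax": -0.0, "ay": 0, "az": 0}, {"fingers": -0.47, "tx": 0.09, "ty": -0.0, "tz": 0.0, "ax": -0.0, "ay": 0, "az": 0}, {"fingers": -0.47, "tx": 0.112, "ty": -0.0, "tz": 0.0, "ax": -0.0, "ay": 0, "az": 0}]
-- [530.2, 240.9, 26.0, 190.8]
[{"fingers": 1, "tx": 0.0, "ty": -0.0, "tz": 0.0, "ax": -0.0, "ay": 0, "az": 0}, {"fingers": 1, "tx": 0.0, "ty": -0.0, "tz": 0.0, "ax": -0.0, "ay": 0, "az": 0}, {"fingers": 1, "tx": 0.0, "ty": -0.0, "tz": 0.0, "ax": -0.0, "ay": 0, "az": 0}, {"finge
[... 1699 characters left out ...]
 "tx": 0.064, "ty": -0.0, "tz": -0.0, "ax": 0.0, "ay": 0, "az": 0}, {"fingers": 1, "tx": 0.085, "ty": -0.0, "tz": -0.0, "ax": 0.0, "ay": 0, "az": 0}, {"fingers": 1, "tx": 0.107, "ty": -0.0, "tz": -0.0, "ax": 0.0, "ay": 0, "az": 0}]
-- [467.9, 0.9, 44.8, 254.5]
[{"fingers": 1, "tx": 0.005, "ty": -0.0, "tz": -0.0, "ax": 0.0, "ay": 0, "az": 0}, {"fingers": 1, "tx": 0.011, "ty": -0.0, "tz": -0.0, "ax": 0.0, "ay": 0, "az": 0}, {"fingers": 1, "tx": 0.016, "ty": -0.0, "tz": -0.0, "ax": 0.0, "ay": 0, "az": 0}, {"fingers": 1, "tx": 0.022, "ty": -0.0, "tz": -0.0, "ax": 0.0, "ay": 0, "az": 0}, {"fingers": 1, "tx": 0.027, "ty": -0.0, "tz": -0.0, "ax": 0.0, "ay": 0, "az": 0}]
-- [467.9, 0.9, 24.5, 254.5]
```

>>> play_rows:
  commands:
    - {"fingers": -0.47,"tx": 0.03,"ty": 0,"tz": -0.001,"ax": 0,"ay": 0,"az": 0}
    - {"fingers": -0.47,"tx": 0.06,"ty": 0,"tz": -0.002,"ax": -0.001,"ay": 0,"az": 0}
    - {"fingers": -0.47,"tx": 0.09,"ty": 0,"tz": -0.003,"ax": -0.001,"ay": 0,"az": 0}
    - {"fingers": -0.47,"tx": 0.12,"ty": 0,"tz": -0.004,"ax": -0.001,"ay": 0,"az": 0}

```text
time_s: 2.83
tcp_pos: [0.5305, 0.2404, 0.1088]
ee_rot: [[0.001, -0.982, -0.187], [0.0, -0.187, 0.982], [-1.0, -0.001, 0.0]]
wrist_force: [-0.2, 1.1, -0.8]
gripper_width: 0.737
```

>>> play_rows:
  commands:
    - {"fingers": -0.47,"tx": 0.022,"ty": 0,"tz": 0,"ax": 0,"ay": 0,"az": 0}
    - {"fingers": -0.47,"tx": 0.045,"ty": 0,"tz": 0,"ax": 0,"ay": 0,"az": 0}
    - {"fingers": -0.47,"tx": 0.067,"ty": 0,"tz": 0,"ax": 0,"ay": 0,"az": 0}
    - {"fingers": -0.47,"tx": 0.09,"ty": 0,"tz": 0,"ax": 0,"ay": 0,"az": 0}
    - {"fingers": -0.47,"tx": 0.112,"ty": 0,"tz": 0,"ax": 0,"ay": 0,"az": 0}

```text
time_s: 3.25
tcp_pos: [0.5303, 0.2407, 0.0248]
ee_rot: [[0.0, -0.982, -0.187], [0.0, -0.187, 0.982], [-1.0, -0.0, 0.0]]
wrist_force: [-0.4, 0.5, -0.8]
gripper_width: 0.737
```

>>> play_rows:
  commands:
    - {"fingers": 1,"tx": 0,"ty": 0,"tz": 0,"ax": 0,"ay": 0,"az": 0}
    - {"fingers": 1,"tx": 0,"ty": 0,"tz": 0,"ax": 0,"ay": 0,"az": 0}
    - {"fingers": 1,"tx": 0,"ty": 0,"tz": 0,"ax": 0,"ay": 0,"az": 0}
    - {"fingers": 1,"tx": 0,"ty": 0,"tz": 0,"ax": 0,"ay": 0,"az": 0}
    - {"fingers": 1,"tx": 0,"ty": 0,"tz": 0,"ax": 0,"ay": 0,"az": 0}

```text
time_s: 3.67
tcp_pos: [0.5302, 0.2407, 0.0259]
ee_rot: [[0.0, -0.982, -0.187], [0.0, -0.187, 0.982], [-1.0, -0.0, 0.0]]
wrist_force: [0.2, -0.0, 0.7]
gripper_width: 0.458
```

Gripped at 39.9 mm, which matches the 40 mm width. Lifting and carrying it to the mat.

>>> play_rows:
  commands:
    - {"fingers": 1,"tx": -0.026,"ty": 0,"tz": 0,"ax": 0,"ay": 0,"az": 0}
    - {"fingers": 1,"tx": -0.053,"ty": 0,"tz": 0,"ax": 0,"ay": 0,"az": 0}
    - {"fingers": 1,"tx": -0.079,"ty": 0,"tz": 0,"ax": 0,"ay": 0,"az": 0}
    - {"fingers": 1,"tx": -0.106,"ty": 0,"tz": 0,"ax": 0,"ay": 0,"az": 0}
    - {"fingers": 1,"tx": -0.132,"ty": 0,"tz": 0,"ax": 0,"ay": 0,"az": 0}

```text
time_s: 4.08
tcp_pos: [0.5298, 0.2403, 0.1255]
ee_rot: [[-0.0, -0.982, -0.187], [-0.0, -0.187, 0.982], [-1.0, 0.0, 0.0]]
wrist_force: [0.2, -0.0, -1.6]
gripper_width: 0.455
```

>>> play_rows:
  commands:
    - {"fingers": 1,"tx": 0,"ty": 0.014,"tz": -0.03,"ax": -0.035,"ay": 0,"az": 0}
    - {"fingers": 1,"tx": 0,"ty": 0.028,"tz": -0.06,"ax": -0.071,"ay": 0,"az": 0}
    - {"fingers": 1,"tx": 0,"ty": 0.042,"tz": -0.09,"ax": -0.106,"ay": 0,"az": 0}
    - {"fingers": 1,"tx": 0,"ty": 0.057,"tz": -0.119,"ax": -0.142,"ay": 0,"az": 0}
    - {"fingers": 1,"tx": 0,"ty": 0.071,"tz": -0.149,"ax": -0.177,"ay": 0,"az": 0}

```text
time_s: 4.5
tcp_pos: [0.4979, 0.1197, 0.1246]
ee_rot: [[-0.0, -0.732, -0.682], [0.0, -0.682, 0.732], [-1.0, 0.0, 0.0]]
wrist_force: [0.1, 0.1, -1.3]
gripper_width: 0.465
```

>>> play_rows:
  commands:
    - {"fingers": 1,"tx": 0,"ty": 0.028,"tz": -0.018,"ax": -0.035,"ay": 0,"az": 0}
    - {"fingers": 1,"tx": 0,"ty": 0.056,"tz": -0.036,"ax": -0.071,"ay": 0,"az": 0}
    - {"fingers": 1,"tx": 0,"ty": 0.083,"tz": -0.054,"ax": -0.106,"ay": 0,"az": 0}
    - {"fingers": 1,"tx": 0,"ty": 0.111,"tz": -0.072,"ax": -0.142,"ay": 0,"az": 0}
    - {"fingers": 1,"tx": 0,"ty": 0.139,"tz": -0.09,"ax": -0.177,"ay": 0,"az": 0}

```text
time_s: 4.92
tcp_pos: [0.4671, -0.0006, 0.1247]
ee_rot: [[0.0, -0.262, -0.965], [0.0, -0.965, 0.262], [-1.0, -0.0, 0.0]]
wrist_force: [-0.2, 0.5, -1.6]
gripper_width: 0.456
```

>>> play_rows:
  commands:
    - {"fingers": 1,"tx": 0.021,"ty": 0,"tz": 0,"ax": 0,"ay": 0,"az": 0}
    - {"fingers": 1,"tx": 0.043,"ty": 0,"tz": 0,"ax": 0,"ay": 0,"az": 0}
    - {"fingers": 1,"tx": 0.064,"ty": 0,"tz": 0,"ax": 0,"ay": 0,"az": 0}
    - {"fingers": 1,"tx": 0.085,"ty": 0,"tz": 0,"ax": 0,"ay": 0,"az": 0}
    - {"fingers": 1,"tx": 0.107,"ty": 0,"tz": 0,"ax": 0,"ay": 0,"az": 0}

```text
time_s: 5.33
tcp_pos: [0.4678, 0.0005, 0.044]
ee_rot: [[0.001, -0.267, -0.964], [0.0, -0.964, 0.267], [-1.0, -0.001, -0.001]]
wrist_force: [0.3, 0.2, -0.9]
gripper_width: 0.462
```

>>> play_rows:
  commands:
    - {"fingers": 1,"tx": 0.005,"ty": 0,"tz": 0,"ax": 0,"ay": 0,"az": 0}
    - {"fingers": 1,"tx": 0.011,"ty": 0,"tz": 0,"ax": 0,"ay": 0,"az": 0}
    - {"fingers": 1,"tx": 0.016,"ty": 0,"tz": 0,"ax": 0,"ay": 0,"az": 0}
    - {"fingers": 1,"tx": 0.022,"ty": 0,"tz": 0,"ax": 0,"ay": 0,"az": 0}
    - {"fingers": 1,"tx": 0.027,"ty": 0,"tz": 0,"ax": 0,"ay": 0,"az": 0}

```text
time_s: 5.75
tcp_pos: [0.4684, 0.0008, 0.0244]
ee_rot: [[0.001, -0.267, -0.964], [0.0, -0.964, 0.267], [-1.0, -0.001, -0.001]]
wrist_force: [0.1, -0.3, -1.0]
gripper_width: 0.46
```

```bash
python3 -c "
from plan import *
plan((468,1,24.5,254.5,-0.47,4),(468,1,100,254.5,-0.47,4),(468,1,100,164.5,-1,15))"
```

```text
[{"fingers": -0.47, "tx": 0.0, "ty": -0.0, "tz": -0.0, "ax": 0.0, "ay": 0, "az": 0}, {"fingers": -0.47, "tx": 0.0, "ty": -0.0, "tz": -0.0, "ax": 0.0, "ay": 0, "az": 0}, {"fingers": -0.47, "tx": 0.0, "ty": -0.0, "tz": -0.0, "ax": 0.0, "ay": 0, "az": 0}, {"fingers": -0.47, "tx": 0.0, "ty": -0.0, "tz": -0.0, "ax": 0.0, "ay": 0, "az": 0}]
-- [467.9, 0.9, 24.5, 254.5]
[{"fingers": -0.47, "tx": -0.025, "ty": -0.0, "tz": -0.0, "ax": 0.0, "ay": 0, "az": 0}, {"fingers": -0.47, "tx": -0.05, "ty": -0.0, "tz": -0.0, "ax": 0.0, "ay": 0, "az": 0}, {"fingers": -0.47, "tx": -0.076, "ty": -0.0, "tz": -0.0, "ax": 0.0, "ay": 0, "az": 0}, {"fingers": -0.47, "tx": -0.101, "ty": -0.0, "tz": -0.0, "ax": 0.0, "ay": 0, "az": 0}]
-- [467.9, 0.9, 100.2, 254.5]
[{"fingers": -1, "tx": 0.0, "ty": -0.0, "tz": -0.0, "ax": 0.033, "ay": 0, "az": 0}, {"fingers": -1, "tx": 0.0, "ty": -0.0, "tz": -0.0, "ax": 0.067, "ay": 0, "az": 0}, {"fingers": -1, "tx": 0.0, "ty": -0.0, "tz": -0.0, "ax": 0.1, "ay": 0, "az": 0}, {"fingers": -1, "tx": 0.0, "ty": -0.0, "tz": -0.0, "ax": 0.133, "ay": 0, "az": 0}, {"fingers": -1, "tx": 0.0
[... 210 characters left out ...]
: 0, "az": 0}, {"fingers": -1, "tx": 0.0, "ty": -0.0, "tz": -0.0, "ax": 0.1, "ay": 0, "az": 0}, {"fingers": -1, "tx": 0.0, "ty": -0.0, "tz": -0.0, "ax": 0.133, "ay": 0, "az": 0}, {"fingers": -1, "tx": 0.0, "ty": -0.0, "tz": -0.0, "ax": 0.167, "ay": 0, "az": 0}]
[{"fingers": -1, "tx": 0.0, "ty": -0.0, "tz": 0.0, "ax": 0.033, "ay": 0, "az": 0}, {"fingers": -1, "tx": 0.0, "ty": -0.0, "tz": 0.0, "ax": 0.066, "ay": 0, "az": 0}, {"fingers": -1, "tx": 0.0, "ty": -0.0, "tz": 0.0, "ax": 0.1, "ay": 0, "az": 0}, {"fingers": -1, "tx": 0.0, "ty": -0.0, "tz": 0.0, "ax": 0.133, "ay": 0, "az": 0}, {"fingers": -1, "tx": 0.0, "ty": -0.0, "tz": 0.0, "ax": 0.166, "ay": 0, "az": 0}]
-- [467.9, 0.9, 100.2, 164.5]
```

>>> play_rows:
  commands:
    - {"fingers": -0.47,"tx": 0,"ty": 0,"tz": 0,"ax": 0,"ay": 0,"az": 0}
    - {"fingers": -0.47,"tx": 0,"ty": 0,"tz": 0,"ax": 0,"ay": 0,"az": 0}
    - {"fingers": -0.47,"tx": 0,"ty": 0,"tz": 0,"ax": 0,"ay": 0,"az": 0}
    - {"fingers": -0.47,"tx": 0,"ty": 0,"tz": 0,"ax": 0,"ay": 0,"az": 0}

```text
time_s: 6.08
tcp_pos: [0.4681, 0.0007, 0.0244]
ee_rot: [[0.001, -0.267, -0.964], [0.0, -0.964, 0.267], [-1.0, -0.0, -0.001]]
wrist_force: [-0.2, 0.1, 0.3]
gripper_width: 0.671
```

>>> play_rows:
  commands:
    - {"fingers": -0.47,"tx": -0.025,"ty": 0,"tz": 0,"ax": 0,"ay": 0,"az": 0}
    - {"fingers": -0.47,"tx": -0.05,"ty": 0,"tz": 0,"ax": 0,"ay": 0,"az": 0}
    - {"fingers": -0.47,"tx": -0.076,"ty": 0,"tz": 0,"ax": 0,"ay": 0,"az": 0}
    - {"fingers": -0.47,"tx": -0.101,"ty": 0,"tz": 0,"ax": 0,"ay": 0,"az": 0}

```text
time_s: 6.42
tcp_pos: [0.4678, 0.0005, 0.1009]
ee_rot: [[0.0, -0.267, -0.964], [0.0, -0.964, 0.267], [-1.0, -0.0, -0.0]]
wrist_force: [0.7, -0.5, -1.0]
gripper_width: 0.729
```

>>> play_rows:
  commands:
    - {"fingers": -1,"tx": 0,"ty": 0,"tz": 0,"ax": 0.033,"ay": 0,"az": 0}
    - {"fingers": -1,"tx": 0,"ty": 0,"tz": 0,"ax": 0.067,"ay": 0,"az": 0}
    - {"fingers": -1,"tx": 0,"ty": 0,"tz": 0,"ax": 0.1,"ay": 0,"az": 0}
    - {"fingers": -1,"tx": 0,"ty": 0,"tz": 0,"ax": 0.133,"ay": 0,"az": 0}
    - {"fingers": -1,"tx": 0,"ty": 0,"tz": 0,"ax": 0.167,"ay": 0,"az": 0}

```text
time_s: 6.83
tcp_pos: [0.4679, 0.0006, 0.1002]
ee_rot: [[0.001, -0.718, -0.697], [0.0, -0.697, 0.718], [-1.0, -0.001, -0.0]]
wrist_force: [-0.5, -0.1, -1.1]
gripper_width: 0.976
```

>>> play_rows:
  commands:
    - {"fingers": -1,"tx": 0,"ty": 0,"tz": 0,"ax": 0.033,"ay": 0,"az": 0}
    - {"fingers": -1,"tx": 0,"ty": 0,"tz": 0,"ax": 0.067,"ay": 0,"az": 0}
    - {"fingers": -1,"tx": 0,"ty": 0,"tz": 0,"ax": 0.1,"ay": 0,"az": 0}
    - {"fingers": -1,"tx": 0,"ty": 0,"tz": 0,"ax": 0.133,"ay": 0,"az": 0}
    - {"fingers": -1,"tx": 0,"ty": 0,"tz": 0,"ax": 0.167,"ay": 0,"az": 0}

```text
time_s: 7.25
tcp_pos: [0.4679, 0.0006, 0.1001]
ee_rot: [[0.0, -0.97, -0.243], [0.0, -0.243, 0.97], [-1.0, -0.001, 0.0]]
wrist_force: [-0.9, 0.2, 0.3]
gripper_width: 0.994
```

>>> play_rows:
  commands:
    - {"fingers": -1,"tx": 0,"ty": 0,"tz": 0,"ax": 0.033,"ay": 0,"az": 0}
    - {"fingers": -1,"tx": 0,"ty": 0,"tz": 0,"ax": 0.066,"ay": 0,"az": 0}
    - {"fingers": -1,"tx": 0,"ty": 0,"tz": 0,"ax": 0.1,"ay": 0,"az": 0}
    - {"fingers": -1,"tx": 0,"ty": 0,"tz": 0,"ax": 0.133,"ay": 0,"az": 0}
    - {"fingers": -1,"tx": 0,"ty": 0,"tz": 0,"ax": 0.166,"ay": 0,"az": 0}

```text
time_s: 7.67
tcp_pos: [0.4679, 0.0006, 0.1001]
ee_rot: [[0.0, -0.962, 0.272], [0.0, 0.272, 0.962], [-1.0, -0.0, 0.0]]
wrist_force: [0.8, -0.1, -0.1]
gripper_width: 1.0
```

```bash
python3 - <<'E'
from h import *
s=r.sense();p=viewer.capture('wrist');im=p['image']
for k,z in [('blue',.038),('white',.038)]:
    for m,c,a in comps(mask(im,k),400):
        if 150<c[0]<480 and c[1]<420: print(k,np.round(c),a,*rect(p,m,z,s))
cv2.imwrite('pics/w2.png',im[:,:,::-1])
E
python3 -c "
from plan import *
plan((468,1,24.5,164.5,-1,5),(468,1,24.5,164.5,1,5),(468,1,135,164.5,1,5))"
```

```text
blue [313. 225.] 22468 [465.6 -11.9] [101.6 110.5] 179.8
white [281. 107.] 94730 [473.  -53.4] [169.9 339.7] 164.2
white [279. 260.] 1099 [490.5  -7. ] [10.  38.9] 72.8
white [352. 261.] 3697 [449.1   5.4] [34.5 39.1] 74.2
white [231. 295.] 479 [526.1   4.5] [10.1 33.2] 88.9
white [255. 378.] 6432 [528.3  65.6] [ 37.6 111.4] 164.2
[{"fingers": -1, "tx": 0.02, "ty": -0.0, "tz": 0.0, "ax": 0.0, "ay": 0, "az": 0}, {"fingers": -1, "tx": 0.04, "ty": -0.0, "tz": 0.0, "ax": 0.0, "ay": 0, "az": 0}, {"fingers": -1, "tx": 0.061, "ty": -0.0, "tz": 0.0, "ax": 0.0, "ay": 0, "az": 0}, {"fingers": -1, "tx": 0.081, "ty": -0.0, "tz": 0.0, "ax": 0.0, "ay": 0, "az": 0}, {"fingers": -1, "tx": 0.101, "ty": -0.0, "tz": 0.0, "ax": 0.0, "ay": 0, "az": 0}]
-- [467.9, 0.9, 24.5, 164.5]
[{"fingers": 1, "tx": 0.0, "ty": -0.0, "tz": 0.0, "ax": 0.0, "ay": 0, "az": 0}, {"fingers": 1, "tx": 0.0, "ty": -0.0, "tz": 0.0, "ax": 0.0, "ay": 0, "az": 0}, {"fingers": 1, "tx": 0.0, "ty": -0.0, "tz": 0.0, "ax": 0.0, "ay": 0, "az": 0}, {"fingers": 1, "tx": 0.0, "ty": -0.0, "tz": 0.0, "ax": 0.0, "ay": 0, "az": 0}, {"fingers": 1, "tx": 0.0, "ty": -0.0, "tz": 0.0, "ax": 0.0, "ay": 0, "az": 0}]
-- [467.9, 0.9, 24.5, 164.5]
[{"fingers": 1, "tx": -0.029, "ty": -0.0, "tz": 0.0, "ax": 0.0, "ay": 0, "az": 0}, {"fingers": 1, "tx": -0.059, "ty": -0.0, "tz": 0.0, "ax": 0.0, "ay": 0, "az": 0}, {"fingers": 1, "tx": -0.088, "ty": -0.0, "tz": 0.0, "ax": 0.0, "ay": 0, "az": 0}, {"fingers": 1, "tx": -0.118, "ty": -0.0, "tz": 0.0, "ax": 0.0, "ay": 0, "az": 0}, {"fingers": 1, "tx": -0.147, "ty": -0.0, "tz": 0.0, "ax": 0.0, "ay": 0, "az": 0}]
-- [467.9, 0.9, 134.8, 164.5]
```

View pics/w2.png

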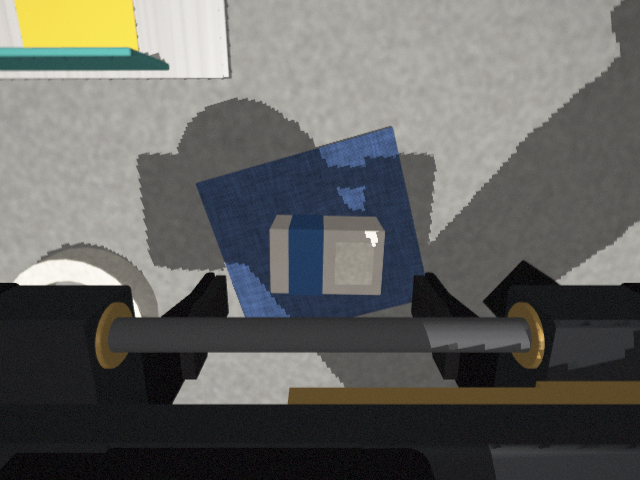

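The carton lies flat on the mat, centred near (325,255), about 4 mm along the jaw axis. It sits between the open fingers, so I'll grip it by its ends.

>>> play_rows:
  commands:
    - {"fingers": -1,"tx": 0.02,"ty": 0,"tz": 0,"ax": 0,"ay": 0,"az": 0}
    - {"fingers": -1,"tx": 0.04,"ty": 0,"tz": 0,"ax": 0,"ay": 0,"az": 0}
    - {"fingers": -1,"tx": 0.061,"ty": 0,"tz": 0,"ax": 0,"ay": 0,"az": 0}
    - {"fingers": -1,"tx": 0.081,"ty": 0,"tz": 0,"ax": 0,"ay": 0,"az": 0}
    - {"fingers": -1,"tx": 0.101,"ty": 0,"tz": 0,"ax": 0,"ay": 0,"az": 0}

```text
time_s: 8.13
tcp_pos: [0.468, 0.0006, 0.0237]
ee_rot: [[0.001, -0.964, 0.265], [0.0, 0.265, 0.964], [-1.0, -0.001, 0.0]]
wrist_force: [-0.3, 0.4, -0.0]
gripper_width: 0.998
```

>>> play_rows:
  commands:
    - {"fingers": 1,"tx": 0,"ty": 0,"tz": 0,"ax": 0,"ay": 0,"az": 0}
    - {"fingers": 1,"tx": 0,"ty": 0,"tz": 0,"ax": 0,"ay": 0,"az": 0}
    - {"fingers": 1,"tx": 0,"ty": 0,"tz": 0,"ax": 0,"ay": 0,"az": 0}
    - {"fingers": 1,"tx": 0,"ty": 0,"tz": 0,"ax": 0,"ay": 0,"az": 0}
    - {"fingers": 1,"tx": 0,"ty": 0,"tz": 0,"ax": 0,"ay": 0,"az": 0}

```text
time_s: 8.55
tcp_pos: [0.4679, 0.0006, 0.0248]
ee_rot: [[0.001, -0.964, 0.267], [0.0, 0.267, 0.964], [-1.0, -0.001, 0.0]]
wrist_force: [-0.7, 0.7, 0.6]
gripper_width: 0.755
```

>>> play_rows:
  commands:
    - {"fingers": 1,"tx": -0.029,"ty": 0,"tz": 0,"ax": 0,"ay": 0,"az": 0}
    - {"fingers": 1,"tx": -0.059,"ty": 0,"tz": 0,"ax": 0,"ay": 0,"az": 0}
    - {"fingers": 1,"tx": -0.088,"ty": 0,"tz": 0,"ax": 0,"ay": 0,"az": 0}
    - {"fingers": 1,"tx": -0.118,"ty": 0,"tz": 0,"ax": 0,"ay": 0,"az": 0}
    - {"fingers": 1,"tx": -0.147,"ty": 0,"tz": 0,"ax": 0,"ay": 0,"az": 0}

```text
time_s: 8.97
tcp_pos: [0.4675, 0.0005, 0.1358]
ee_rot: [[0.001, -0.964, 0.267], [0.0, 0.267, 0.964], [-1.0, -0.0, 0.001]]
wrist_force: [0.6, -0.4, -1.1]
gripper_width: 0.757
```

```bash
python3 -c "
from plan import *
plan((532.5,-275.4,135,164.5,1,10))"
```

```text
[{"fingers": 1, "tx": -0.0, "ty": -0.018, "tz": -0.033, "ax": 0.0, "ay": 0, "az": 0}, {"fingers": 1, "tx": -0.0, "ty": -0.036, "tz": -0.066, "ax": 0.0, "ay": 0, "az": 0}, {"fingers": 1, "tx": -0.0, "ty": -0.054, "tz": -0.1, "ax": 0.0, "ay": 0, "az": 0}, {"fingers": 1, "tx": -0.0, "ty": -0.073, "tz": -0.133, "ax": 0.0, "ay": 0, "az": 0}, {"fingers": 1, "tx": -0.0, "ty": -0.091, "tz": -0.166, "ax": 0.0, "ay": 0, "az": 0}]
[{"fingers": 1, "tx": -0.0, "ty": -0.018, "tz": -0.033, "ax": 0.0, "ay": 0, "az": 0}, {"fingers": 1, "tx": -0.0, "ty": -0.036, "tz": -0.066, "ax": 0.0, "ay": 0, "az": 0}, {"fingers": 1, "tx": -0.0, "ty": -0.054, "tz": -0.1, "ax": 0.0, "ay": 0, "az": 0}, {"fingers": 1, "tx": -0.0, "ty": -0.072, "tz": -0.133, "ax": 0.0, "ay": 0, "az": 0}, {"fingers": 1, "tx": -0.0, "ty": -0.09, "tz": -0.166, "ax": 0.0, "ay": 0, "az": 0}]
-- [532.2, -275.3, 134.8, 164.5]
```

>>> play_rows:
  commands:
    - {"fingers": 1,"tx": 0,"ty": -0.018,"tz": -0.033,"ax": 0,"ay": 0,"az": 0}
    - {"fingers": 1,"tx": 0,"ty": -0.036,"tz": -0.066,"ax": 0,"ay": 0,"az": 0}
    - {"fingers": 1,"tx": 0,"ty": -0.054,"tz": -0.1,"ax": 0,"ay": 0,"az": 0}
    - {"fingers": 1,"tx": 0,"ty": -0.073,"tz": -0.133,"ax": 0,"ay": 0,"az": 0}
    - {"fingers": 1,"tx": 0,"ty": -0.091,"tz": -0.166,"ax": 0,"ay": 0,"az": 0}

```text
time_s: 9.38
tcp_pos: [0.5003, -0.1388, 0.1348]
ee_rot: [[0.001, -0.964, 0.267], [0.0, 0.267, 0.964], [-1.0, -0.001, 0.0]]
wrist_force: [0.7, -0.2, -0.8]
gripper_width: 0.755
```

>>> play_rows:
  commands:
    - {"fingers": 1,"tx": 0,"ty": -0.018,"tz": -0.033,"ax": 0,"ay": 0,"az": 0}
    - {"fingers": 1,"tx": 0,"ty": -0.036,"tz": -0.066,"ax": 0,"ay": 0,"az": 0}
    - {"fingers": 1,"tx": 0,"ty": -0.054,"tz": -0.1,"ax": 0,"ay": 0,"az": 0}
    - {"fingers": 1,"tx": 0,"ty": -0.072,"tz": -0.133,"ax": 0,"ay": 0,"az": 0}
    - {"fingers": 1,"tx": 0,"ty": -0.09,"tz": -0.166,"ax": 0,"ay": 0,"az": 0}

```text
time_s: 9.8
tcp_pos: [0.5319, -0.2769, 0.1345]
ee_rot: [[-0.0, -0.964, 0.267], [0.0, 0.267, 0.964], [-1.0, 0.0, 0.0]]
wrist_force: [0.7, 0.7, -1.0]
gripper_width: 0.752
```

```bash
python3 - <<'E'
from h import *
s=r.sense();p=viewer.capture('wrist');im=p['image']
for m,c,a in comps(mask(im,'yellow'),400): print(np.round(c),a,*rect(p,m,.004,s))
cv2.imwrite('pics/w3.png',im[:,:,::-1])
E
```

```text
[317. 232.] 3752 [ 534.4 -276.4] [34.  66.3] 164.5
```

View pics/w3.png

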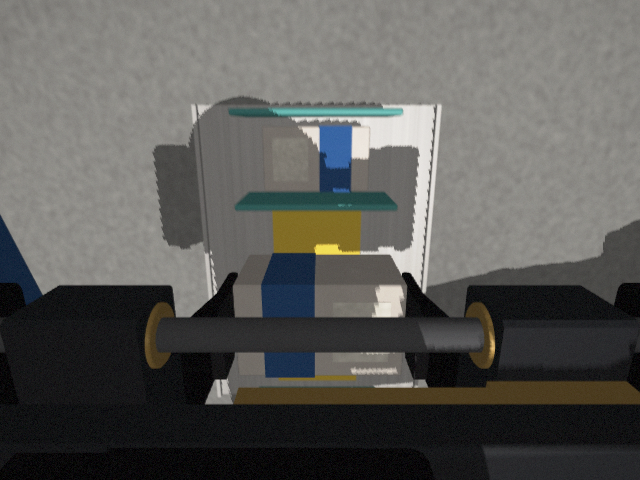

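The held carton is above the second empty lane, with its yellow patch at (317,232). The wrist view agrees with the top view to about 2 mm, so I'll lower it.

```bash
python3 -c "
from plan import *
plan((533.3,-275.6,66,164.5,1,5),(533.3,-275.6,30,164.5,1,5),(533.3,-275.6,26.5,164.5,1,4),(533.3,-275.6,26.5,164.5,-1,4),(533.3,-275.6,120,164.5,-1,5))"
```

```text
[{"fingers": 1, "tx": 0.018, "ty": -0.0, "tz": 0.0, "ax": 0.0, "ay": 0, "az": 0}, {"fingers": 1, "tx": 0.037, "ty": -0.001, "tz": 0.0, "ax": 0.0, "ay": 0, "az": 0}, {"fingers": 1, "tx": 0.055, "ty": -0.001, "tz": 0.0, "ax": 0.0, "ay": 0, "az": 0}, {"fingers": 1, "tx": 0.073, "ty": -0.001, "tz": 0.0, "ax": 0.0, "ay": 0, "az": 0}, {"fingers": 1, "tx": 0.092, "ty": -0.002, "tz": 0.0, "ax": 0.0, "ay": 0, "az": 0}]
-- [533.7, -275.7, 65.8, 164.5]
[{"fingers": 1, "tx": 0.01, "ty": 0.0, "tz": 0.0, "ax": 0.0, "ay": 0, "az": 0}, {"fingers": 1, "tx": 0.019, "ty": 0.0, "tz": 0.0, "ax": 0.0, "ay": 0, "az": 0}, {"fingers": 1, "tx": 0.029, "ty": 0.0, "tz": 0.0, "ax": 0.0, "ay": 0, "az": 0}, {"fingers": 1, "tx": 0.038, "ty": 0.0, "tz": 0.0, "ax": 0.0, "ay": 0, "az": 0}, {"fingers": 1, "tx": 0.048, "ty": 0.0, "tz": 0.0, "ax": 0.0, "ay": 0, "az": 0}]
-- [533.7, -275.7, 29.8, 164.5]
[{"fingers": 1, "tx": 0.001, "ty": 0.0, "tz": 0.0, "ax": 0.0, "ay": 0, "az": 0}, {"fingers": 1, "tx": 0.002, "ty": 0.0, "tz": 0.0, "ax": 0.0, "ay": 0, "az": 0}, {"fingers": 1, "tx": 0.003, "ty": 0.0, "tz": 0.0, "ax": 0.0, 
[... 222 characters left out ...]
 -1, "tx": 0.0, "ty": 0.0, "tz": 0.0, "ax": 0.0, "ay": 0, "az": 0}, {"fingers": -1, "tx": 0.0, "ty": 0.0, "tz": 0.0, "ax": 0.0, "ay": 0, "az": 0}, {"fingers": -1, "tx": 0.0, "ty": 0.0, "tz": 0.0, "ax": 0.0, "ay": 0, "az": 0}]
-- [533.7, -275.7, 26.8, 164.5]
[{"fingers": -1, "tx": -0.025, "ty": 0.0, "tz": 0.0, "ax": 0.0, "ay": 0, "az": 0}, {"fingers": -1, "tx": -0.05, "ty": 0.0, "tz": 0.0, "ax": 0.0, "ay": 0, "az": 0}, {"fingers": -1, "tx": -0.075, "ty": 0.0, "tz": 0.0, "ax": 0.0, "ay": 0, "az": 0}, {"fingers": -1, "tx": -0.099, "ty": 0.0, "tz": 0.0, "ax": 0.0, "ay": 0, "az": 0}, {"fingers": -1, "tx": -0.124, "ty": 0.0, "tz": 0.0, "ax": 0.0, "ay": 0, "az": 0}]
-- [533.7, -275.7, 119.8, 164.5]
```

>>> play_rows:
  commands:
    - {"fingers": 1,"tx": 0.018,"ty": 0,"tz": 0,"ax": 0,"ay": 0,"az": 0}
    - {"fingers": 1,"tx": 0.037,"ty": -0.001,"tz": 0,"ax": 0,"ay": 0,"az": 0}
    - {"fingers": 1,"tx": 0.055,"ty": -0.001,"tz": 0,"ax": 0,"ay": 0,"az": 0}
    - {"fingers": 1,"tx": 0.073,"ty": -0.001,"tz": 0,"ax": 0,"ay": 0,"az": 0}
    - {"fingers": 1,"tx": 0.092,"ty": -0.002,"tz": 0,"ax": 0,"ay": 0,"az": 0}

```text
time_s: 10.27
tcp_pos: [0.5333, -0.2758, 0.065]
ee_rot: [[0.0, -0.964, 0.267], [0.0, 0.267, 0.964], [-1.0, -0.0, 0.0]]
wrist_force: [0.9, -0.2, -1.1]
gripper_width: 0.759
```

>>> play_rows:
  commands:
    - {"fingers": 1,"tx": 0.01,"ty": 0,"tz": 0,"ax": 0,"ay": 0,"az": 0}
    - {"fingers": 1,"tx": 0.019,"ty": 0,"tz": 0,"ax": 0,"ay": 0,"az": 0}
    - {"fingers": 1,"tx": 0.029,"ty": 0,"tz": 0,"ax": 0,"ay": 0,"az": 0}
    - {"fingers": 1,"tx": 0.038,"ty": 0,"tz": 0,"ax": 0,"ay": 0,"az": 0}
    - {"fingers": 1,"tx": 0.048,"ty": 0,"tz": 0,"ax": 0,"ay": 0,"az": 0}

```text
time_s: 10.68
tcp_pos: [0.5341, -0.2761, 0.0293]
ee_rot: [[0.001, -0.964, 0.267], [-0.0, 0.267, 0.964], [-1.0, -0.001, 0.0]]
wrist_force: [0.3, 0.2, -2.1]
gripper_width: 0.76
```

>>> play_rows:
  commands:
    - {"fingers": 1,"tx": 0.001,"ty": 0,"tz": 0,"ax": 0,"ay": 0,"az": 0}
    - {"fingers": 1,"tx": 0.002,"ty": 0,"tz": 0,"ax": 0,"ay": 0,"az": 0}
    - {"fingers": 1,"tx": 0.003,"ty": 0,"tz": 0,"ax": 0,"ay": 0,"az": 0}
    - {"fingers": 1,"tx": 0.004,"ty": 0,"tz": 0,"ax": 0,"ay": 0,"az": 0}

```text
time_s: 11.02
tcp_pos: [0.534, -0.2762, 0.0268]
ee_rot: [[0.001, -0.964, 0.267], [-0.0, 0.267, 0.964], [-1.0, -0.001, -0.0]]
wrist_force: [-1.2, 1.4, 5.9]
gripper_width: 0.757
```

>>> play_rows:
  commands:
    - {"fingers": -1,"tx": 0,"ty": 0,"tz": 0,"ax": 0,"ay": 0,"az": 0}
    - {"fingers": -1,"tx": 0,"ty": 0,"tz": 0,"ax": 0,"ay": 0,"az": 0}
    - {"fingers": -1,"tx": 0,"ty": 0,"tz": 0,"ax": 0,"ay": 0,"az": 0}
    - {"fingers": -1,"tx": 0,"ty": 0,"tz": 0,"ax": 0,"ay": 0,"az": 0}

```text
time_s: 11.35
tcp_pos: [0.5338, -0.2761, 0.0266]
ee_rot: [[0.001, -0.964, 0.267], [-0.0, 0.267, 0.964], [-1.0, -0.001, -0.0]]
wrist_force: [-0.1, -0.2, -0.1]
gripper_width: 0.95
```

>>> play_rows:
  commands:
    - {"fingers": -1,"tx": -0.025,"ty": 0,"tz": 0,"ax": 0,"ay": 0,"az": 0}
    - {"fingers": -1,"tx": -0.05,"ty": 0,"tz": 0,"ax": 0,"ay": 0,"az": 0}
    - {"fingers": -1,"tx": -0.075,"ty": 0,"tz": 0,"ax": 0,"ay": 0,"az": 0}
    - {"fingers": -1,"tx": -0.099,"ty": 0,"tz": 0,"ax": 0,"ay": 0,"az": 0}
    - {"fingers": -1,"tx": -0.124,"ty": 0,"tz": 0,"ax": 0,"ay": 0,"az": 0}

```text
time_s: 11.77
tcp_pos: [0.5335, -0.276, 0.1202]
ee_rot: [[-0.0, -0.964, 0.267], [0.0, 0.267, 0.964], [-1.0, 0.0, 0.0]]
wrist_force: [0.0, -0.0, -0.0]
gripper_width: 1.001
```

```bash
python3 - <<'E'
from h import *
s=r.sense();p=viewer.capture('wrist');im=p['image']
cv2.imwrite('pics/w4.png',im[:,:,::-1])
E
python3 -c "
from plan import *
plan((453.5,226,120,190.8,-0.47,15),(453.5,226,26,190.8,-0.47,5))"
```

```text
[{"fingers": -0.47, "tx": -0.0, "ty": 0.019, "tz": 0.041, "ax": -0.01, "ay": 0, "az": 0}, {"fingers": -0.47, "tx": -0.0, "ty": 0.038, "tz": 0.082, "ax": -0.019, "ay": 0, "az": 0}, {"fingers": -0.47, "tx": -0.0, "ty": 0.056, "tz": 0.123, "ax": -0.029, "ay": 0, "az": 0}, {"fingers": -0.47, "tx": -0.0, "ty": 0.075, "tz": 0.164, "ax": -0.039, "ay": 0, "az": 0}, {"fingers": -0.47, "tx": -0.0, "ty": 0.094, "tz": 0.205, "ax": -0.049, "ay": 0, "az": 0}]
[{"fingers": -0.47, "tx": -0.0, "ty": 0.012, "tz": 0.044, "ax": -0.01, "ay": 0, "az": 0}, {"fingers": -0.47, "tx": -0.0, "ty": 0.024, "tz": 0.087, "ax": -0.019, "ay": 0, "az": 0}, {"fingers": -0.47, "tx": -0.0, "ty": 0.037, "tz": 0.131, "ax": -0.029, "ay": 0, "az": 0}, {"fingers": -0.47, "tx": -0.0, "ty": 0.049, "tz": 0.174, "ax": -0.039, "ay": 0, "az": 0}, {"fingers": -0.47, "tx": -0.0, "ty": 0.061, "tz": 0.218, "ax": -0.049, "ay": 0, "az": 0}]
[{"fingers": -0.47, "tx": -0.0, "ty": 0.005, "tz": 0.045, "ax": -0.01, "ay": 0, "az": 0}, {"fingers": -0.47, "tx": -0.0, "ty": 0.011, "tz": 0.09, "ax": -0.019, "ay": 0, "az": 0}, {"fingers": -0.47, "tx": -0.0, "ty": 0.016, "tz": 0.134, "ax": -0.029, "ay": 0, "az": 0}, {"fingers": -0.47, "tx": -0.0, "ty": 0.022, "tz": 0.179, "ax": -0.038, "ay": 0, "az": 0}, {"fingers": -0.47, "tx": -0.0, "ty": 0.027, "tz": 0.224, "ax": -0.048, "ay": 0, "az": 0}]
-- [453.8, 226.1, 119.8, 190.8]
[{"fingers": -0.47, "tx": 0.025, "ty": 0.0, "tz": -0.0, "ax": -0.0, "ay": 0, "az": 0}, {"fingers": -0.47, "tx": 0.05, "ty": 0.0, "tz": -0.0, "ax": -0.0, "ay": 0, "az": 0}, {"fingers": -0.47, "tx": 0.075, "ty": 0.0, "tz": -0.0, "ax": -0.0, "ay": 0, "az": 0}, {"fingers": -0.47, "tx": 0.1, "ty": 0.0, "tz": -0.0, "ax": -0.0, "ay": 0, "az": 0}, {"fingers": -0.47, "tx": 0.125, "ty": 0.0, "tz": -0.0, "ax": -0.0, "ay": 0, "az": 0}]
-- [453.8, 226.1, 26.0, 190.8]
```

View pics/w4.png

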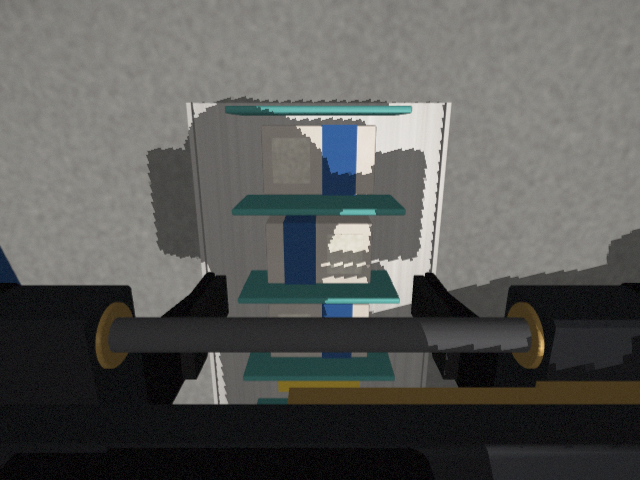

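The first carton is standing in its lane at (318,250), aligned with its neighbours at (318,160) and (320,330). Next is the second carton.

>>> play_rows:
  commands:
    - {"fingers": -0.47,"tx": 0,"ty": 0.019,"tz": 0.041,"ax": -0.01,"ay": 0,"az": 0}
    - {"fingers": -0.47,"tx": 0,"ty": 0.038,"tz": 0.082,"ax": -0.019,"ay": 0,"az": 0}
    - {"fingers": -0.47,"tx": 0,"ty": 0.056,"tz": 0.123,"ax": -0.029,"ay": 0,"az": 0}
    - {"fingers": -0.47,"tx": 0,"ty": 0.075,"tz": 0.164,"ax": -0.039,"ay": 0,"az": 0}
    - {"fingers": -0.47,"tx": 0,"ty": 0.094,"tz": 0.205,"ax": -0.049,"ay": 0,"az": 0}

```text
time_s: 12.23
tcp_pos: [0.5063, -0.1077, 0.1193]
ee_rot: [[0.0, -0.993, 0.115], [0.0, 0.115, 0.993], [-1.0, -0.0, 0.0]]
wrist_force: [1.2, 0.9, 0.4]
gripper_width: 0.764
```

>>> play_rows:
  commands:
    - {"fingers": -0.47,"tx": 0,"ty": 0.012,"tz": 0.044,"ax": -0.01,"ay": 0,"az": 0}
    - {"fingers": -0.47,"tx": 0,"ty": 0.024,"tz": 0.087,"ax": -0.019,"ay": 0,"az": 0}
    - {"fingers": -0.47,"tx": 0,"ty": 0.037,"tz": 0.131,"ax": -0.029,"ay": 0,"az": 0}
    - {"fingers": -0.47,"tx": 0,"ty": 0.049,"tz": 0.174,"ax": -0.039,"ay": 0,"az": 0}
    - {"fingers": -0.47,"tx": 0,"ty": 0.061,"tz": 0.218,"ax": -0.049,"ay": 0,"az": 0}

```text
time_s: 12.65
tcp_pos: [0.4798, 0.0602, 0.1195]
ee_rot: [[0.001, -0.999, -0.039], [0.0, -0.039, 0.999], [-1.0, -0.001, 0.0]]
wrist_force: [0.5, -0.5, -0.2]
gripper_width: 0.736
```

>>> play_rows:
  commands:
    - {"fingers": -0.47,"tx": 0,"ty": 0.005,"tz": 0.045,"ax": -0.01,"ay": 0,"az": 0}
    - {"fingers": -0.47,"tx": 0,"ty": 0.011,"tz": 0.09,"ax": -0.019,"ay": 0,"az": 0}
    - {"fingers": -0.47,"tx": 0,"ty": 0.016,"tz": 0.134,"ax": -0.029,"ay": 0,"az": 0}
    - {"fingers": -0.47,"tx": 0,"ty": 0.022,"tz": 0.179,"ax": -0.038,"ay": 0,"az": 0}
    - {"fingers": -0.47,"tx": 0,"ty": 0.027,"tz": 0.224,"ax": -0.048,"ay": 0,"az": 0}

```text
time_s: 13.07
tcp_pos: [0.4531, 0.2274, 0.1194]
ee_rot: [[0.0, -0.982, -0.189], [0.0, -0.189, 0.982], [-1.0, -0.0, 0.0]]
wrist_force: [-0.0, -0.5, -0.4]
gripper_width: 0.736
```

```bash
python3 - <<'E'
from h import *
s=r.sense();p=viewer.capture('wrist');im=p['image']
for k,z in [('blue',.04),('white',.04)]:
    for m,c,a in comps(mask(im,k),300):
        if 220<c[0]<430 and 120<c[1]<300: print(k,np.round(c),a,*rect(p,m,z,s))
cv2.imwrite('pics/w5.png',im[:,:,::-1])
E
```

```text
blue [318. 238.] 1794 [455.  218.1] [17.5 40.2] 10.9
white [318. 214.] 982 [458.  202.4] [ 9.4 38.6] 10.9
white [318. 280.] 2956 [449.7 246. ] [34.  39.4] 10.9
```

View pics/w5.png

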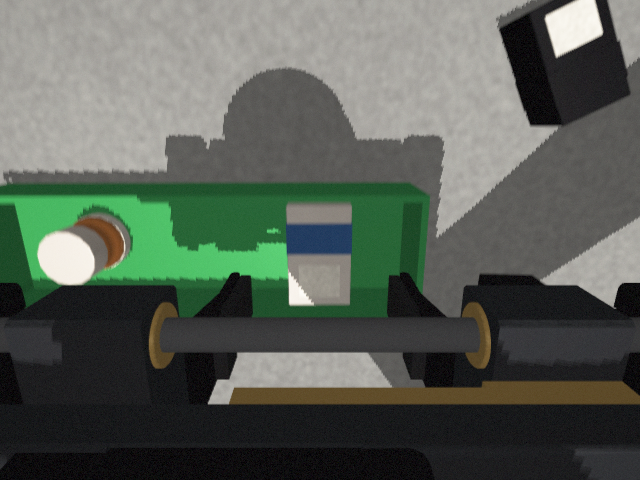

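The blue-banded carton is at (319,255), centred between the fingers, and the jar at (70,255) is clear of them. I'll correct by 3 mm and go down.

```bash
python3 -c "
import json
from plan import *
json.dump([453.8,226.1,119.8,190.8],open(F,'w'))
plan((453,229.5,26,190.8,-0.47,5),(453,229.5,26,190.8,1,5),(453,229.5,125,190.8,1,5),(468,1,125,254.5,1,10))"
```

```text
[{"fingers": -0.47, "tx": 0.025, "ty": 0.0, "tz": 0.001, "ax": -0.0, "ay": 0, "az": 0}, {"fingers": -0.47, "tx": 0.05, "ty": 0.0, "tz": 0.002, "ax": -0.0, "ay": 0, "az": 0}, {"fingers": -0.47, "tx": 0.075, "ty": 0.0, "tz": 0.003, "ax": -0.0, "ay": 0, "az": 0}, {"fingers": -0.47, "tx": 0.1, "ty": 0.0, "tz": 0.004, "ax": -0.0, "ay": 0, "az": 0}, {"fingers": -0.47, "tx": 0.125, "ty": 0.0, "tz": 0.005, "ax": -0.0, "ay": 0, "az": 0}]
-- [453.1, 229.8, 26.0, 190.8]
[{"fingers": 1, "tx": 0.0, "ty": 0.0, "tz": -0.0, "ax": -0.0, "ay": 0, "az": 0}, {"fingers": 1, "tx": 0.0, "ty": 0.0, "tz": -0.0, "ax": -0.0, "ay": 0, "az": 0}, {"fingers": 1, "tx": 0.0, "ty": 0.0, "tz": -0.0, "ax": -0.0, "ay": 0, "az": 0}, {"fingers": 1, "tx": 0.0, "ty": 0.0, "tz": -0.0, "ax": -0.0, "ay": 0, "az": 0}, {"fingers": 1, "tx": 0.0, "ty": 0.0, "tz": -0.0, "ax": -0.0, "ay": 0, "az": 0}]
-- [453.1, 229.8, 26.0, 190.8]
[{"fingers": 1, "tx": -0.026, "ty": 0.0, "tz": -0.0, "ax": -0.0, "ay": 0, "az": 0}, {"fingers": 1, "tx": -0.053, "ty": 0.0, "tz": -0.0, "ax": -0.0, "ay": 0, "az": 0}, {"fingers": 1, "tx": -0.079, "ty": 0.
[... 434 characters left out ...]
": 0.0, "ty": 0.011, "tz": -0.091, "ax": -0.106, "ay": 0, "az": 0}, {"fingers": 1, "tx": 0.0, "ty": 0.015, "tz": -0.121, "ax": -0.142, "ay": 0, "az": 0}, {"fingers": 1, "tx": 0.0, "ty": 0.019, "tz": -0.152, "ax": -0.177, "ay": 0, "az": 0}]
[{"fingers": 1, "tx": 0.0, "ty": 0.019, "tz": -0.024, "ax": -0.035, "ay": 0, "az": 0}, {"fingers": 1, "tx": 0.0, "ty": 0.038, "tz": -0.047, "ax": -0.071, "ay": 0, "az": 0}, {"fingers": 1, "tx": 0.0, "ty": 0.057, "tz": -0.071, "ax": -0.106, "ay": 0, "az": 0}, {"fingers": 1, "tx": 0.0, "ty": 0.077, "tz": -0.095, "ax": -0.142, "ay": 0, "az": 0}, {"fingers": 1, "tx": 0.0, "ty": 0.096, "tz": -0.119, "ax": -0.177, "ay": 0, "az": 0}]
-- [468.0, 0.7, 125.0, 254.5]
```

>>> play_rows:
  commands:
    - {"fingers": -0.47,"tx": 0.025,"ty": 0,"tz": 0.001,"ax": 0,"ay": 0,"az": 0}
    - {"fingers": -0.47,"tx": 0.05,"ty": 0,"tz": 0.002,"ax": 0,"ay": 0,"az": 0}
    - {"fingers": -0.47,"tx": 0.075,"ty": 0,"tz": 0.003,"ax": 0,"ay": 0,"az": 0}
    - {"fingers": -0.47,"tx": 0.1,"ty": 0,"tz": 0.004,"ax": 0,"ay": 0,"az": 0}
    - {"fingers": -0.47,"tx": 0.125,"ty": 0,"tz": 0.005,"ax": 0,"ay": 0,"az": 0}

```text
time_s: 13.53
tcp_pos: [0.4532, 0.2297, 0.0248]
ee_rot: [[0.001, -0.982, -0.188], [0.001, -0.188, 0.982], [-1.0, -0.001, 0.0]]
wrist_force: [0.4, 0.5, -0.3]
gripper_width: 0.737
```

>>> play_rows:
  commands:
    - {"fingers": 1,"tx": 0,"ty": 0,"tz": 0,"ax": 0,"ay": 0,"az": 0}
    - {"fingers": 1,"tx": 0,"ty": 0,"tz": 0,"ax": 0,"ay": 0,"az": 0}
    - {"fingers": 1,"tx": 0,"ty": 0,"tz": 0,"ax": 0,"ay": 0,"az": 0}
    - {"fingers": 1,"tx": 0,"ty": 0,"tz": 0,"ax": 0,"ay": 0,"az": 0}
    - {"fingers": 1,"tx": 0,"ty": 0,"tz": 0,"ax": 0,"ay": 0,"az": 0}

```text
time_s: 13.95
tcp_pos: [0.4531, 0.2294, 0.0258]
ee_rot: [[0.0, -0.982, -0.187], [0.0, -0.187, 0.982], [-1.0, -0.0, 0.0]]
wrist_force: [0.9, 0.1, -0.9]
gripper_width: 0.458
```

>>> play_rows:
  commands:
    - {"fingers": 1,"tx": -0.026,"ty": 0,"tz": 0,"ax": 0,"ay": 0,"az": 0}
    - {"fingers": 1,"tx": -0.053,"ty": 0,"tz": 0,"ax": 0,"ay": 0,"az": 0}
    - {"fingers": 1,"tx": -0.079,"ty": 0,"tz": 0,"ax": 0,"ay": 0,"az": 0}
    - {"fingers": 1,"tx": -0.106,"ty": 0,"tz": 0,"ax": 0,"ay": 0,"az": 0}
    - {"fingers": 1,"tx": -0.132,"ty": 0,"tz": 0,"ax": 0,"ay": 0,"az": 0}

```text
time_s: 14.37
tcp_pos: [0.4527, 0.2291, 0.1255]
ee_rot: [[-0.0, -0.982, -0.187], [0.0, -0.187, 0.982], [-1.0, 0.0, 0.0]]
wrist_force: [0.4, 0.8, -1.7]
gripper_width: 0.455
```

Same mat sequence as before.

>>> play_rows:
  commands:
    - {"fingers": 1,"tx": 0,"ty": 0.004,"tz": -0.03,"ax": -0.035,"ay": 0,"az": 0}
    - {"fingers": 1,"tx": 0,"ty": 0.008,"tz": -0.061,"ax": -0.071,"ay": 0,"az": 0}
    - {"fingers": 1,"tx": 0,"ty": 0.011,"tz": -0.091,"ax": -0.106,"ay": 0,"az": 0}
    - {"fingers": 1,"tx": 0,"ty": 0.015,"tz": -0.121,"ax": -0.142,"ay": 0,"az": 0}
    - {"fingers": 1,"tx": 0,"ty": 0.019,"tz": -0.152,"ax": -0.177,"ay": 0,"az": 0}

```text
time_s: 14.78
tcp_pos: [0.4599, 0.1137, 0.1246]
ee_rot: [[-0.0, -0.732, -0.682], [0.0, -0.682, 0.732], [-1.0, -0.0, 0.0]]
wrist_force: [0.3, -0.1, -1.6]
gripper_width: 0.454
```

>>> play_rows:
  commands:
    - {"fingers": 1,"tx": 0,"ty": 0.019,"tz": -0.024,"ax": -0.035,"ay": 0,"az": 0}
    - {"fingers": 1,"tx": 0,"ty": 0.038,"tz": -0.047,"ax": -0.071,"ay": 0,"az": 0}
    - {"fingers": 1,"tx": 0,"ty": 0.057,"tz": -0.071,"ax": -0.106,"ay": 0,"az": 0}
    - {"fingers": 1,"tx": 0,"ty": 0.077,"tz": -0.095,"ax": -0.142,"ay": 0,"az": 0}
    - {"fingers": 1,"tx": 0,"ty": 0.096,"tz": -0.119,"ax": -0.177,"ay": 0,"az": 0}

```text
time_s: 15.2
tcp_pos: [0.4673, -0.0009, 0.1245]
ee_rot: [[-0.0, -0.262, -0.965], [0.0, -0.965, 0.262], [-1.0, -0.0, 0.0]]
wrist_force: [0.9, -0.3, -0.8]
gripper_width: 0.46
```

>>> play_rows:
  commands:
    - {"fingers": 1,"tx": 0.021,"ty": 0,"tz": 0,"ax": 0,"ay": 0,"az": 0}
    - {"fingers": 1,"tx": 0.043,"ty": 0,"tz": 0,"ax": 0,"ay": 0,"az": 0}
    - {"fingers": 1,"tx": 0.064,"ty": 0,"tz": 0,"ax": 0,"ay": 0,"az": 0}
    - {"fingers": 1,"tx": 0.085,"ty": 0,"tz": 0,"ax": 0,"ay": 0,"az": 0}
    - {"fingers": 1,"tx": 0.107,"ty": 0,"tz": 0,"ax": 0,"ay": 0,"az": 0}

```text
time_s: 15.62
tcp_pos: [0.4677, 0.0002, 0.0439]
ee_rot: [[0.001, -0.268, -0.963], [0.0, -0.963, 0.268], [-1.0, -0.0, -0.0]]
wrist_force: [0.3, -0.1, -0.9]
gripper_width: 0.454
```

>>> play_rows:
  commands:
    - {"fingers": 1,"tx": 0.005,"ty": 0,"tz": 0,"ax": 0,"ay": 0,"az": 0}
    - {"fingers": 1,"tx": 0.011,"ty": 0,"tz": 0,"ax": 0,"ay": 0,"az": 0}
    - {"fingers": 1,"tx": 0.016,"ty": 0,"tz": 0,"ax": 0,"ay": 0,"az": 0}
    - {"fingers": 1,"tx": 0.022,"ty": 0,"tz": 0,"ax": 0,"ay": 0,"az": 0}
    - {"fingers": 1,"tx": 0.027,"ty": 0,"tz": 0,"ax": 0,"ay": 0,"az": 0}

```text
time_s: 16.03
tcp_pos: [0.4684, 0.0006, 0.0243]
ee_rot: [[0.001, -0.267, -0.964], [0.0, -0.964, 0.267], [-1.0, -0.001, -0.001]]
wrist_force: [1.2, 0.0, -0.9]
gripper_width: 0.454
```

>>> play_rows:
  commands:
    - {"fingers": -0.47,"tx": 0,"ty": 0,"tz": 0,"ax": 0,"ay": 0,"az": 0}
    - {"fingers": -0.47,"tx": 0,"ty": 0,"tz": 0,"ax": 0,"ay": 0,"az": 0}
    - {"fingers": -0.47,"tx": 0,"ty": 0,"tz": 0,"ax": 0,"ay": 0,"az": 0}
    - {"fingers": -0.47,"tx": 0,"ty": 0,"tz": 0,"ax": 0,"ay": 0,"az": 0}

```text
time_s: 16.37
tcp_pos: [0.4682, 0.0005, 0.0245]
ee_rot: [[0.001, -0.267, -0.964], [0.0, -0.964, 0.267], [-1.0, -0.0, -0.001]]
wrist_force: [-0.4, 0.6, -0.1]
gripper_width: 0.671
```

>>> play_rows:
  commands:
    - {"fingers": -0.47,"tx": -0.025,"ty": 0,"tz": 0,"ax": 0,"ay": 0,"az": 0}
    - {"fingers": -0.47,"tx": -0.05,"ty": 0,"tz": 0,"ax": 0,"ay": 0,"az": 0}
    - {"fingers": -0.47,"tx": -0.076,"ty": 0,"tz": 0,"ax": 0,"ay": 0,"az": 0}
    - {"fingers": -0.47,"tx": -0.101,"ty": 0,"tz": 0,"ax": 0,"ay": 0,"az": 0}

```text
time_s: 16.7
tcp_pos: [0.4679, 0.0004, 0.101]
ee_rot: [[0.0, -0.267, -0.964], [0.0, -0.964, 0.267], [-1.0, -0.0, -0.0]]
wrist_force: [0.7, -0.2, 0.1]
gripper_width: 0.735
```

>>> play_rows:
  commands:
    - {"fingers": -1,"tx": 0,"ty": 0,"tz": 0,"ax": 0.033,"ay": 0,"az": 0}
    - {"fingers": -1,"tx": 0,"ty": 0,"tz": 0,"ax": 0.067,"ay": 0,"az": 0}
    - {"fingers": -1,"tx": 0,"ty": 0,"tz": 0,"ax": 0.1,"ay": 0,"az": 0}
    - {"fingers": -1,"tx": 0,"ty": 0,"tz": 0,"ax": 0.133,"ay": 0,"az": 0}
    - {"fingers": -1,"tx": 0,"ty": 0,"tz": 0,"ax": 0.167,"ay": 0,"az": 0}

```text
time_s: 17.12
tcp_pos: [0.468, 0.0004, 0.1002]
ee_rot: [[0.001, -0.718, -0.697], [0.0, -0.697, 0.718], [-1.0, -0.001, -0.0]]
wrist_force: [-0.4, -0.8, 0.3]
gripper_width: 0.974
```

>>> play_rows:
  commands:
    - {"fingers": -1,"tx": 0,"ty": 0,"tz": 0,"ax": 0.033,"ay": 0,"az": 0}
    - {"fingers": -1,"tx": 0,"ty": 0,"tz": 0,"ax": 0.067,"ay": 0,"az": 0}
    - {"fingers": -1,"tx": 0,"ty": 0,"tz": 0,"ax": 0.1,"ay": 0,"az": 0}
    - {"fingers": -1,"tx": 0,"ty": 0,"tz": 0,"ax": 0.133,"ay": 0,"az": 0}
    - {"fingers": -1,"tx": 0,"ty": 0,"tz": 0,"ax": 0.167,"ay": 0,"az": 0}

```text
time_s: 17.53
tcp_pos: [0.468, 0.0004, 0.1001]
ee_rot: [[0.001, -0.97, -0.243], [0.0, -0.243, 0.97], [-1.0, -0.001, 0.0]]
wrist_force: [-0.7, -0.4, -0.3]
gripper_width: 1.005
```

>>> play_rows:
  commands:
    - {"fingers": -1,"tx": 0,"ty": 0,"tz": 0,"ax": 0.033,"ay": 0,"az": 0}
    - {"fingers": -1,"tx": 0,"ty": 0,"tz": 0,"ax": 0.066,"ay": 0,"az": 0}
    - {"fingers": -1,"tx": 0,"ty": 0,"tz": 0,"ax": 0.1,"ay": 0,"az": 0}
    - {"fingers": -1,"tx": 0,"ty": 0,"tz": 0,"ax": 0.133,"ay": 0,"az": 0}
    - {"fingers": -1,"tx": 0,"ty": 0,"tz": 0,"ax": 0.166,"ay": 0,"az": 0}

```text
time_s: 17.95
tcp_pos: [0.4679, 0.0004, 0.1001]
ee_rot: [[0.0, -0.962, 0.272], [0.0, 0.272, 0.962], [-1.0, -0.0, 0.0]]
wrist_force: [-0.4, 0.1, -0.7]
gripper_width: 0.999
```

```bash
python3 - <<'E'
from h import *
s=r.sense();p=viewer.capture('wrist');im=p['image']
for k,z in [('white',.038)]:
    for m,c,a in comps(mask(im,k),400):
        if 220<c[0]<430 and 150<c[1]<300: print(k,np.round(c),a,*rect(p,m,z,s))
cv2.imwrite('pics/w6.png',im[:,:,::-1])
t=viewer.capture('top')
for m,c,a in comps(mask(t['image'],'yellow'),20):
    if 340<c[0]<480 and 200<c[1]<300: print('patch',np.round(c),a,*rect(t,m,.004))
for m,c,a in comps(mask(t['image'],'blue'),20):
    if 340<c[0]<480 and 200<c[1]<300: print('band',np.round(c),a,*rect(t,m,.04))
E
```

```text
white [346. 261.] 3710 [452.5   3.6] [34.2 39.1] 74.1
white [272. 261.] 1117 [494.2  -7.8] [10.4 38.5] 74.4
white [231. 295.] 488 [526.    3.1] [10.1 35.6] 88.3
patch [385. 235.] 354 [ 562.3 -167.4] [40.  64.4] 164.5
band [428. 241.] 90 [ 544.6 -276.7] [15.7 39. ] 74.5
band [406. 244.] 93 [ 536.  -217.8] [16.1 39. ] 74.5
band [447. 255.] 93 [ 506.2 -325.7] [16.  39.3] 74.5
```

The second carton is squarely between the jaws (centre offset about 0.5 mm). The bystander bands haven't moved. Gripping the ends and carrying it on.

>>> play_rows:
  commands:
    - {"fingers": -1,"tx": 0.02,"ty": 0,"tz": 0,"ax": 0,"ay": 0,"az": 0}
    - {"fingers": -1,"tx": 0.04,"ty": 0,"tz": 0,"ax": 0,"ay": 0,"az": 0}
    - {"fingers": -1,"tx": 0.061,"ty": 0,"tz": 0,"ax": 0,"ay": 0,"az": 0}
    - {"fingers": -1,"tx": 0.081,"ty": 0,"tz": 0,"ax": 0,"ay": 0,"az": 0}
    - {"fingers": -1,"tx": 0.101,"ty": 0,"tz": 0,"ax": 0,"ay": 0,"az": 0}

```text
time_s: 18.47
tcp_pos: [0.4681, 0.0005, 0.0237]
ee_rot: [[0.001, -0.965, 0.264], [0.0, 0.264, 0.965], [-1.0, -0.001, 0.0]]
wrist_force: [-0.4, 0.2, 0.2]
gripper_width: 1.001
```

>>> play_rows:
  commands:
    - {"fingers": 1,"tx": 0,"ty": 0,"tz": 0,"ax": 0,"ay": 0,"az": 0}
    - {"fingers": 1,"tx": 0,"ty": 0,"tz": 0,"ax": 0,"ay": 0,"az": 0}
    - {"fingers": 1,"tx": 0,"ty": 0,"tz": 0,"ax": 0,"ay": 0,"az": 0}
    - {"fingers": 1,"tx": 0,"ty": 0,"tz": 0,"ax": 0,"ay": 0,"az": 0}
    - {"fingers": 1,"tx": 0,"ty": 0,"tz": 0,"ax": 0,"ay": 0,"az": 0}

```text
time_s: 18.88
tcp_pos: [0.4683, 0.0005, 0.0248]
ee_rot: [[0.001, -0.964, 0.267], [0.0, 0.267, 0.964], [-1.0, -0.001, 0.001]]
wrist_force: [-0.0, 0.2, 1.5]
gripper_width: 0.754
```

>>> play_rows:
  commands:
    - {"fingers": 1,"tx": -0.029,"ty": 0,"tz": 0,"ax": 0,"ay": 0,"az": 0}
    - {"fingers": 1,"tx": -0.059,"ty": 0,"tz": 0,"ax": 0,"ay": 0,"az": 0}
    - {"fingers": 1,"tx": -0.088,"ty": 0,"tz": 0,"ax": 0,"ay": 0,"az": 0}
    - {"fingers": 1,"tx": -0.118,"ty": 0,"tz": 0,"ax": 0,"ay": 0,"az": 0}
    - {"fingers": 1,"tx": -0.147,"ty": 0,"tz": 0,"ax": 0,"ay": 0,"az": 0}

```text
time_s: 19.3
tcp_pos: [0.4674, 0.0003, 0.1357]
ee_rot: [[0.0, -0.964, 0.267], [0.0, 0.267, 0.964], [-1.0, -0.0, 0.0]]
wrist_force: [0.9, 0.5, -1.0]
gripper_width: 0.757
```

```bash
python3 -c "
import json
from plan import *
json.dump([468,.7,134.8,164.5],open(F,'w'))
plan((562.8,-167.6,135,164.5,1,7))"
```

```text
[{"fingers": 1, "tx": -0.0, "ty": -0.026, "tz": -0.026, "ax": -0.0, "ay": 0, "az": 0}, {"fingers": 1, "tx": -0.0, "ty": -0.052, "tz": -0.052, "ax": -0.0, "ay": 0, "az": 0}, {"fingers": 1, "tx": -0.0, "ty": -0.078, "tz": -0.078, "ax": -0.0, "ay": 0, "az": 0}, {"fingers": 1, "tx": -0.0, "ty": -0.104, "tz": -0.104, "ax": -0.0, "ay": 0, "az": 0}, {"fingers": 1, "tx": -0.0, "ty": -0.13, "tz": -0.13, "ax": -0.0, "ay": 0, "az": 0}]
[{"fingers": 1, "tx": -0.0, "ty": -0.026, "tz": -0.026, "ax": -0.0, "ay": 0, "az": 0}, {"fingers": 1, "tx": -0.0, "ty": -0.052, "tz": -0.052, "ax": -0.0, "ay": 0, "az": 0}]
-- [563.1, -167.3, 134.8, 164.5]
```

>>> play_rows:
  commands:
    - {"fingers": 1,"tx": 0,"ty": -0.026,"tz": -0.026,"ax": 0,"ay": 0,"az": 0}
    - {"fingers": 1,"tx": 0,"ty": -0.052,"tz": -0.052,"ax": 0,"ay": 0,"az": 0}
    - {"fingers": 1,"tx": 0,"ty": -0.078,"tz": -0.078,"ax": 0,"ay": 0,"az": 0}
    - {"fingers": 1,"tx": 0,"ty": -0.104,"tz": -0.104,"ax": 0,"ay": 0,"az": 0}
    - {"fingers": 1,"tx": 0,"ty": -0.13,"tz": -0.13,"ax": 0,"ay": 0,"az": 0}

```text
time_s: 19.72
tcp_pos: [0.5359, -0.1207, 0.1347]
ee_rot: [[0.0, -0.964, 0.267], [0.0, 0.267, 0.964], [-1.0, -0.0, 0.0]]
wrist_force: [0.7, 1.1, -2.1]
gripper_width: 0.755
```

>>> play_rows:
  commands:
    - {"fingers": 1,"tx": 0,"ty": -0.026,"tz": -0.026,"ax": 0,"ay": 0,"az": 0}
    - {"fingers": 1,"tx": 0,"ty": -0.052,"tz": -0.052,"ax": 0,"ay": 0,"az": 0}
    - {"fingers": 1,"tx": 0,"ty": -0.052,"tz": -0.052,"ax": 0,"ay": 0,"az": 0}

```text
time_s: 19.97
tcp_pos: [0.5649, -0.171, 0.1343]
ee_rot: [[0.002, -0.963, 0.27], [-0.001, 0.27, 0.963], [-1.0, -0.002, -0.001]]
wrist_force: [1.4, 0.9, -0.6]
gripper_width: 0.755
```

```bash
python3 - <<'E'
from h import *
s=r.sense();p=viewer.capture('wrist');im=p['image']
for m,c,a in comps(mask(im,'yellow'),400): print(np.round(c),a,*rect(p,m,.004,s))
cv2.imwrite('pics/w7.png',im[:,:,::-1])
E
```

```text
[322. 232.] 3312 [ 563.6 -169.2] [30.  66.4] 164.3
```

View pics/w7.png

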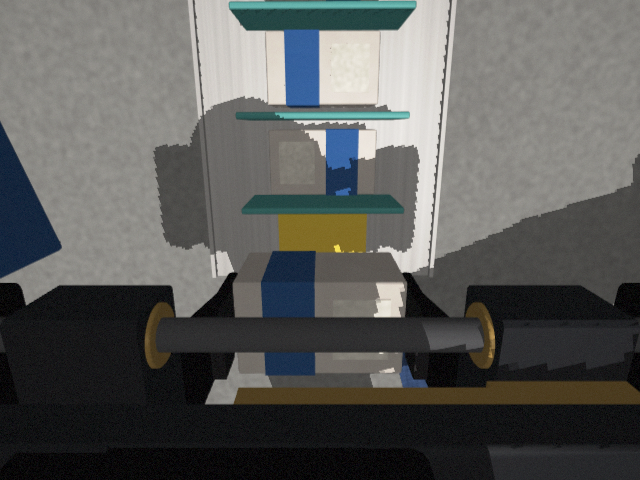

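The carton is over the remaining patch at (322,232), which measures (563.6, -169) against the 563, -167 I commanded. Lowering straight down.

>>> play_rows:
  commands:
    - {"fingers": 1,"tx": 0.018,"ty": 0,"tz": 0,"ax": 0,"ay": 0,"az": 0}
    - {"fingers": 1,"tx": 0.037,"ty": 0,"tz": -0.001,"ax": 0,"ay": 0,"az": 0}
    - {"fingers": 1,"tx": 0.055,"ty": 0,"tz": -0.001,"ax": 0,"ay": 0,"az": 0}
    - {"fingers": 1,"tx": 0.073,"ty": 0,"tz": -0.001,"ax": 0,"ay": 0,"az": 0}
    - {"fingers": 1,"tx": 0.092,"ty": 0,"tz": -0.001,"ax": 0,"ay": 0,"az": 0}

```text
time_s: 20.43
tcp_pos: [0.562, -0.1674, 0.0651]
ee_rot: [[-0.0, -0.964, 0.266], [0.0, 0.266, 0.964], [-1.0, 0.0, 0.0]]
wrist_force: [0.1, 0.4, -1.4]
gripper_width: 0.755
```

>>> play_rows:
  commands:
    - {"fingers": 1,"tx": 0.01,"ty": 0,"tz": 0,"ax": 0,"ay": 0,"az": 0}
    - {"fingers": 1,"tx": 0.019,"ty": 0,"tz": 0,"ax": 0,"ay": 0,"az": 0}
    - {"fingers": 1,"tx": 0.029,"ty": 0,"tz": 0,"ax": 0,"ay": 0,"az": 0}
    - {"fingers": 1,"tx": 0.038,"ty": 0,"tz": 0,"ax": 0,"ay": 0,"az": 0}
    - {"fingers": 1,"tx": 0.048,"ty": 0,"tz": 0,"ax": 0,"ay": 0,"az": 0}

```text
time_s: 20.85
tcp_pos: [0.5632, -0.1682, 0.0293]
ee_rot: [[0.001, -0.964, 0.267], [-0.0, 0.267, 0.964], [-1.0, -0.001, 0.0]]
wrist_force: [-0.6, -0.5, -1.5]
gripper_width: 0.759
```

>>> play_rows:
  commands:
    - {"fingers": 1,"tx": 0.001,"ty": 0,"tz": 0,"ax": 0,"ay": 0,"az": 0}
    - {"fingers": 1,"tx": 0.002,"ty": 0,"tz": 0,"ax": 0,"ay": 0,"az": 0}
    - {"fingers": 1,"tx": 0.003,"ty": 0,"tz": 0,"ax": 0,"ay": 0,"az": 0}
    - {"fingers": 1,"tx": 0.004,"ty": 0,"tz": 0,"ax": 0,"ay": 0,"az": 0}

```text
time_s: 21.18
tcp_pos: [0.5632, -0.1684, 0.0269]
ee_rot: [[0.001, -0.964, 0.267], [-0.0, 0.267, 0.964], [-1.0, -0.001, 0.0]]
wrist_force: [-1.7, 1.3, 6.0]
gripper_width: 0.759
```

Contact at 6 N. Releasing, going straight up, then backing off for the final look.

>>> play_rows:
  commands:
    - {"fingers": -1,"tx": 0,"ty": 0,"tz": 0,"ax": 0,"ay": 0,"az": 0}
    - {"fingers": -1,"tx": 0,"ty": 0,"tz": 0,"ax": 0,"ay": 0,"az": 0}
    - {"fingers": -1,"tx": 0,"ty": 0,"tz": 0,"ax": 0,"ay": 0,"az": 0}
    - {"fingers": -1,"tx": 0,"ty": 0,"tz": 0,"ax": 0,"ay": 0,"az": 0}

```text
time_s: 21.52
tcp_pos: [0.5631, -0.1683, 0.0266]
ee_rot: [[0.001, -0.964, 0.267], [-0.0, 0.267, 0.964], [-1.0, -0.001, 0.0]]
wrist_force: [0.1, 0.9, 0.3]
gripper_width: 0.96
```

>>> play_rows:
  commands:
    - {"fingers": -1,"tx": -0.025,"ty": 0,"tz": 0,"ax": 0,"ay": 0,"az": 0}
    - {"fingers": -1,"tx": -0.05,"ty": 0,"tz": 0,"ax": 0,"ay": 0,"az": 0}
    - {"fingers": -1,"tx": -0.075,"ty": 0,"tz": 0,"ax": 0,"ay": 0,"az": 0}
    - {"fingers": -1,"tx": -0.099,"ty": 0,"tz": 0,"ax": 0,"ay": 0,"az": 0}
    - {"fingers": -1,"tx": -0.124,"ty": 0,"tz": 0,"ax": 0,"ay": 0,"az": 0}

```text
time_s: 21.93
tcp_pos: [0.5626, -0.1683, 0.1202]
ee_rot: [[-0.0, -0.964, 0.267], [0.0, 0.267, 0.964], [-1.0, 0.0, 0.0]]
wrist_force: [0.9, -0.2, 0.4]
gripper_width: 0.996
```

>>> play_rows:
  commands:
    - {"fingers": -1,"tx": -0.04,"ty": 0.03,"tz": 0.05,"ax": 0,"ay": 0,"az": 0}
    - {"fingers": -1,"tx": -0.08,"ty": 0.06,"tz": 0.09,"ax": 0,"ay": 0,"az": 0}
    - {"fingers": -1,"tx": -0.12,"ty": 0.09,"tz": 0.13,"ax": 0,"ay": 0,"az": 0}
    - {"fingers": -1,"tx": -0.15,"ty": 0.12,"tz": 0.17,"ax": 0,"ay": 0,"az": 0}
    - {"fingers": -1,"tx": -0.15,"ty": 0.12,"tz": 0.17,"ax": 0,"ay": 0,"az": 0}

```text
time_s: 22.35
tcp_pos: [0.5099, -0.0194, 0.2348]
ee_rot: [[0.004, -0.964, 0.266], [0.001, 0.266, 0.964], [-1.0, -0.004, 0.002]]
wrist_force: [0.2, -0.1, 0.7]
gripper_width: 0.996
```

```bash
python3 - <<'E'
from h import *
t=viewer.capture('top');im=t['image']
for m,c,a in comps(mask(im,'blue'),20):
    if 340<c[0]<480 and 200<c[1]<300: print('band',np.round(c),a,*rect(t,m,.04))
print([(np.round(d['uv']).tolist(),round(d['score'],2)) for d in spotter.find_in('jar',t)])
c=cv2.resize(im[190:300,200:480],None,fx=2.8,fy=2.8,interpolation=2)
cv2.imwrite('pics/t9.png',c[:,:,::-1])
E
```

```text
band [387. 229.] 91 [ 573.5 -169.8] [15.8 39.2] 74.5
band [428. 241.] 90 [ 544.6 -276.7] [15.7 39. ] 74.5
band [406. 244.] 93 [ 536.  -217.8] [16.1 39. ] 74.5
band [447. 255.] 94 [ 506.1 -326. ] [16. 40.] 74.5
[([448.0, 252.0], 0.46), ([227.0, 215.0], 0.45)]
```

View pics/t9.png

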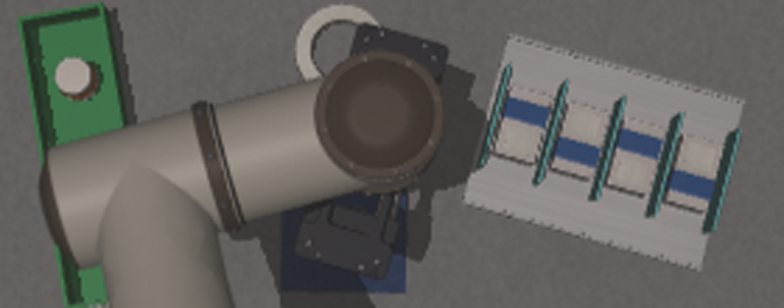

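All four cartons stand in a row in the tray, at about (526,125), (581,140), (637,157) and (693,172) in the crop. The jar is still in place and the gripper is clear.

```bash
python3 -c "
from station import job
print(job.finish_job())"
```

```text
the job is handed in; nothing more can be done
None
```

I moved both blue-banded cartons from the green bin to the two yellow-patch lanes and handed the job in at about 22.5 s of the 72 s allowed. `finish_job` reported no verdict.

- **Moves:** each carton was gripped by its long sides in the bin (39.9 mm measured) and set on the blue mat. It was then taken again by its ends (65.9 mm measured), lowered until it touched the lane floor at about 6 N, and released.
- **Position:** I estimate both moved cartons are within about 2 mm of their patch centres. The two are spaced as the patches are, to about 1.5 mm, and their bands line up with the lane direction, all measured from the top camera.
- **Bystanders:** the two cartons already in the tray kept the same band positions to within about 0.3 mm, and the jar is where it was (within about 2 pixels). The bottle, beaker, tape roll and bowl were not measured again at the end, but no move went near them at their height.
- **Disagreements:** the wrist and top cameras differed by about 2 mm on the patch centres, so I aimed between them. The trained network also reported a false jar at one of the tray cartons, which I ignored.

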